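# Load a phone board into the test jig and snap its lid shut

## Task

Lay the phone circuit board flat in the test jig's nest, then swing the jig's sprung lid over it and press the lid's free edge down, gently, until the spring catch clicks and the lid stays shut by itself. Press no harder than the catch needs (never over 20 N anywhere on the jig), and leave the other things on the bench where they are.

Things in the scene. Friction and masses are not known exactly. Their poses are not given: they have to be found in the camera images.
- board: Phone circuit board: dark green slab 76 x 34 mm, 6 mm thick, with two metal shield cans on top (28 mm wide, 10 mm total height), about 60 g. Origin at the centre of its underside; x along the 76 mm length, y along the 34 mm width, z up. Starts flat on the block. Either way round fits the nest.
- block: Reddish-brown rework block, 100 (x) x 60 (y) x 20 mm high, fixed to the bench; origin at the centre of its underside. Its top is flat and wider than the board.
- jig: Test jig fixed to the bench: black base 160 (x) x 110 (y) x 24 mm high, origin at the centre of its underside, z up. The lid's hinge runs along the jig's y at its -x end, the catch stands at its +x end.
- nest (a point): Centre of the nest floor, on top of the jig's base (24 mm above the bench); axes as the jig's. The board lies here with its length along x. Two end stops and four corner pegs, 7 mm high, stand 1.5 mm clear of a centred board all round at the floor and lean out 2.5 mm as a lead-in; the pegs are by the board's ends: the middle 55 mm of each long side is free for fingers.
- hinge_line (a point): Middle of the lid's hinge axis, 42 mm above the bench, at x = -70 mm of the jig, axes as the jig's; the lid turns about y here. Does not move with the lid. Two steel cheeks, 49 mm high, hold the hinge's ends.
- lid (a joint): Lid angle, rad: 0 level (closed is -0.05 to +0.05), 1.57 upright, up to 2.1 leaning back away from the nest. Starts near 1.65 to 1.95. A weak spring swings an unlatched lid open again (1 to 3 N at its free edge), so push it in unbroken contact all the way, e.g. with closed fingers from behind its outer face, following the arc.
- lid_edge (a point): Press point on the lid's outer face near its free edge, on the centre line, 125 mm from the hinge axis. Moves with the lid; x from hinge to free edge, z out of the outer face. Grey plate 140 mm long from the hinge, 84 mm wide, 8 mm thick, its underface in line with the hinge axis; two 3 mm ribs near its sides; under the free edge hangs a steel tongue, 24 mm wide, 13 mm down, 9 mm out.
- catch_mark (a point): Nominal place of the catch's sprung roller, 80 mm from the jig's centre along x, 37.5 mm above the bench, axes as the jig's; its dark housing stands behind it (x 93 to 110 mm, 44 mm wide, 46 mm high). It holds the lid's tongue. Catch and lid stops together are screwed up to 6.5 mm higher or lower to suit other boards, which no reading tells: feel for the click.
- lid_stops (a point): Midway between the two steel posts (34 mm either side in y) that the shut lid lands on; tops nominally 42 mm above the bench. About 0.08 rad before the lid lands, the tongue meets the roller: pressing near the free edge takes some 9 to 14 N (more nearer the hinge), fading to nothing about 0.03 rad before landing, where the roller snaps over; then the hard posts stop the lid and the force rises steeply.
- screwdriver: Bystander, to be left alone: screwdriver about 160 mm long lying on the mat. Origin at the centre of its underside.
- phone: Bystander, to be left alone: black closed phone, 145 x 70 x 8 mm, lying flat. Origin at the centre of its underside.
- flux_jar: Bystander, to be left alone: white jar, 44 mm across, 45 mm high. Origin at the centre of its underside.
- alcohol_bottle: Bystander, to be left alone: white bottle, 60 mm across, 120 mm high. Origin at the centre of its underside.
- screw_tray: Bystander, to be left alone: small divided white tray, 90 x 60 x 20 mm. Origin at the centre of its underside.
- tweezers: Bystander, to be left alone: steel tweezers about 130 mm long, 8 mm high. Origin at the centre of its underside.
- battery: Bystander, to be left alone: flat black battery, 90 x 36 x 6 mm. Origin at the centre of its underside.
Things that resemble listed ones, but are neither listed nor needed, are in the scene too. Of the things that look like the board, the larger one is meant. There is more than one size of the jig; the job needs the smaller.

How it is judged:
On the way:
1. the board lies flat in the nest, let go, with the lid still open (x of board in the frame of nest between -0.004 and 0.004 m and y of board in the frame of nest between -0.004 and 0.004 m and z of board in the frame of nest below 0.003 m and angle between board's own z axis and vertical below 0.05 rad and angle between the x axis of board and the x axis of nest, either way round below 0.12 rad and contact force between the fingers and board below 0.2 N and value of joint lid above 0.5 rad), for 0.2 s.
At the end, for the whole second after the job is handed in: The board lies flat in the nest (centred within 4 mm, within 3 mm of the floor, length along the nest's x within 0.12 rad, tilt under 0.05 rad) and the lid stays shut by itself, held by the catch (lid angle under 0.07 rad), all at rest (x of board in the frame of nest between -0.004 and 0.004 m and y of board in the frame of nest between -0.004 and 0.004 m and z of board in the frame of nest below 0.003 m and angle between board's own z axis and vertical below 0.05 rad and angle between the x axis of board and the x axis of nest, either way round below 0.12 rad and value of joint lid below 0.07 rad and velocity of joint lid below 0.05 rad/s and linear speed of board below 0.02 m/s); the robot touches nothing.
It fails at once if the robot pushes on the jig (base, lid or catch) with over 20 N (contact force between any of the fingers, the arm and jig above 20 N).
It fails at once if the board is forced into the jig with over 30 N (contact force between board and jig above 30 N).
It fails at once if a bystander is moved by more than 30 mm (distance of any of screwdriver, phone, flux_jar, alcohol_bottle, screw_tray, tweezers, battery from where it was at the start of the episode above 0.03 m).
It also fails if it takes over 72 s, if anything falls off the work surface, if the arm or the gripper's body presses on something with over 40 N, if the wrist force passes 120 N, or if a joint passes its speed limit or range.

## Robot

A 6-joint arm with a two-finger parallel gripper is mounted at the origin on the work surface. World frame = base frame: x ahead of the robot, y to its left, z up, the work surface at z = 0. Lengths are in m, angles in rad, forces in N, time in s.
With the tool pointing down it reaches from about 0.25 to 0.725 m from the base axis. Payload 4 kg.
Tool frame: the origin (TCP) lies where the fingers leave the gripper's body, on its centre line; the fingertips stand 73 mm ahead of it and the grasp point (between the pads) lies 54 mm ahead of it (bot.tip_reach is the z of the fingertips in the tool frame, in m); z points along the fingers, x is the direction in which the jaws open and shut, and the axes are right-handed (so a half turn about z gives the same grasp; the last joint's range is limited). The gripper opens to 85 mm and grips with 20 to 120 N. Pads are 22 mm wide; open, the fingers measure 114 mm over their backs; the gripper's body (76 mm by 85 mm) begins 54 mm behind the grasp point. The pads swing forward as they close: fully open they stand 13 mm farther back than shut.
Start: joints at [-1.267, 0.241, 0.005, 1.335, 0, 1.571], TCP at [0.15, -0.477, 0.304] pointing down, gripper open.
Joint ranges: [-2.72, 2.72], [-1.05, 1.87], [-1.09, 1.28], [-1.99, 2.15], [-1.42, 1.44], [-3.14, 3.14]. Speed limits (rad/s): [2.79, 2.79, 3.14, 3.14, 3.14, 3.14].

## Interface

Orientations are given as a unit quaternion [x, y, z, w].
In Python, from workcell import bot, vision, job_done gives the robot as it stands.
- The arm moves only by the tool drive_tool, never from a script. Its argument "steps" is one flat list of numbers, 7 for each row, row after row: the shift along the tool's x, y, z in m, then the turn, a rotation vector about the tool's x, y, z in degrees, then the closure, from -1 (fully open) to 1 (shut). A call has 1 to 8 rows; each row shifts and turns the commanded pose from where the row before left it, along the tool's axes as they then stand; what a row does not reach is not made up. A row lasts 1/12 s, in which the tool goes at most 41.7 mm and 7.16 degrees, less where a joint would pass 70% of its speed; a pose out of reach is approached as far as the arm can. A call is refused whole if a number of a shift passes 0.0417 or a number of a turn 7.16, either way. A call with a gripper value outside its range is refused whole. The fingers move at their own pace and stop on an object; the grip force is fixed at half the most. Time passes only in rows, so rows that do not move let the fingers close. It gives the time, the measured TCP pose, the force and the opening at its end, in the units of the state.
- bot.get_obs(): the state, without advancing time (a new reading comes with each control period).
- vision.camera(name): name is "side" or "top" or "wrist"; returns (picture, depth): 420x560x3 uint8, red, green, blue; 420x560 float32, m along the optical axis (not along the pixel's ray), 0 where there is no reading.
- vision.camera_model(name): a dict with "mtx" (3x3 intrinsics, pixels), "rvec" (rotation vector, rad) and "tvec" (3), from world to camera coordinates, as OpenCV has them. Camera axes: x right, y down, z forward; pixel columns grow to the right and rows downward; lengths in m; the calibration is good to about 2 mm. A picture is of the moment at which its call begins: read the wrist's pose just before it. camera_model takes no time and is no camera call; for the wrist camera it gives the pose at the moment of the call.
- job_done(): hands the job in, once; it reports no verdict.
The state is a dict: "clock": time; "joint_pos": joint angles; "joint_vel": joint speeds; "tau": joint torques, N m; "eef_pos": TCP position; "tool_rot": TCP orientation; "ft_force": force on the tool from outside, world axes, zero at the start; "ft_torque": the same for the moment, N m; "grip_width": finger opening in m.
Only numpy, scipy, OpenCV 4.12 (cv2) and the standard library are available. Lean on these libraries where they do the work, as an engineer would, in place of code of your own. Each camera call takes 0.05 s, during which the arm holds its last target.

## Working session

There is one attempt and no reset: what is moved stays moved. The work goes in short steps, Python scripts to look and compute and a tool call to move; the robot and the scene stay as the last step left them, time stands still between calls to the robot, and variables do not carry over. Pictures are saved under pics/ and viewed, and the job is handed in when it is done.

Besides the shell and the picture viewer there is one more tool, called after ">>>" as a command line: name --argument value ..., lists and objects as JSON in quotes. drive_tool: Moves the arm, as the interface text tells. Its arguments: {"type":"object","properties":{"steps":{"type":"array"}},"required":["steps"]}

```bash
mkdir -p pics; ls; cat > h.py <<'E'
import numpy as np, cv2
from workcell import bot, vision, job_done
from scipy.spatial.transform import Rotation as R
def cam(n):
    m=vision.camera_model(n); p,d=vision.camera(n)
    np.savez(f'{n}.npz',p=p,d=d,mtx=m['mtx'],rvec=m['rvec'],tvec=m['tvec']); return p,d
def load(n): return np.load(f'{n}.npz')
def save(n,name,box=None,s=1):
    z=load(n);p=z['p'][:,:,::-1]
    if box: x0,y0,x1,y1=box;p=p[y0:y1,x0:x1]
    cv2.imwrite(f'pics/{name}.png',cv2.resize(p,None,fx=s,fy=s,interpolation=cv2.INTER_CUBIC))
def pt(z,u,v,d=None,h=None):
    K=np.array(z['mtx']);Rm=cv2.Rodrigues(np.array(z['rvec'],float))[0];t=np.array(z['tvec'],float).ravel()
    ray=np.linalg.inv(K)@[u,v,1]
    if h is not None:
        o=-Rm.T@t; r=Rm.T@ray; return o+r*(h-o[2])/r[2]
    if d is None:
        d=z['d'][int(round(v)),int(round(u))]
    return Rm.T@(ray*d-t)
def proj(z,P): return cv2.projectPoints(np.array(P,float).reshape(-1,3),np.array(z['rvec'],float),np.array(z['tvec'],float),np.array(z['mtx']),None)[0].reshape(-1,2)
E
python3 - <<'E'
from h import *
for n in('top','side','wrist'):
    cam(n);save(n,n+'0',s=1.4)
o=bot.get_obs();print(o, bot.tip_reach)
E
```

```text
pics
{'clock': 0.15, 'joint_pos': array([-1.26705082e+00,  2.41250096e-01,  4.05989919e-03,  1.33520890e+00,
        7.16990341e-06,  1.57079542e+00]), 'joint_vel': array([ 0.00054613, -0.00134256,  0.00328868, -0.00025776, -0.00205787,
       -0.00050612]), 'tau': array([-2.24232813e-04, -3.72634113e+01,  2.52639484e+01,  1.23332764e-02,
        3.96015150e-05, -1.96334179e-05]), 'eef_pos': array([ 0.14944394, -0.47677339,  0.3032223 ]), 'tool_rot': array([ 8.05945523e-01, -5.91989165e-01, -6.43749937e-04, -4.77301073e-04]), 'ft_force': array([ 0.83290445,  0.49516793, -0.53237864]), 'ft_torque': array([ 0.03951108, -0.05157043, -0.00756397]), 'grip_width': 0.08521055736111413} 0.0726
```

View pics/top0.png

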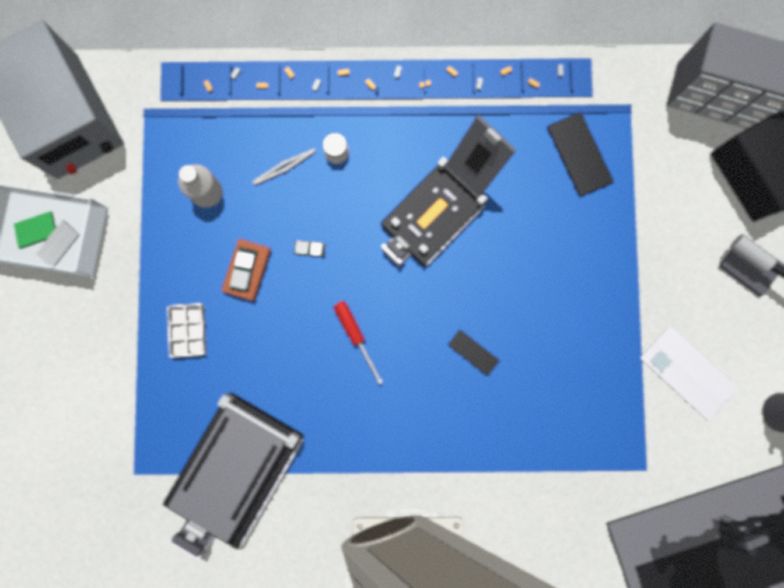

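View pics/side0.png

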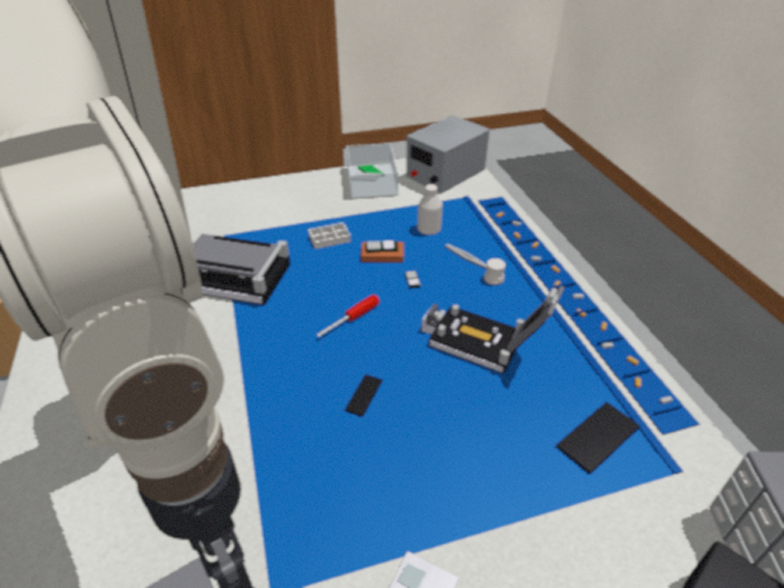

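View pics/wrist0.png

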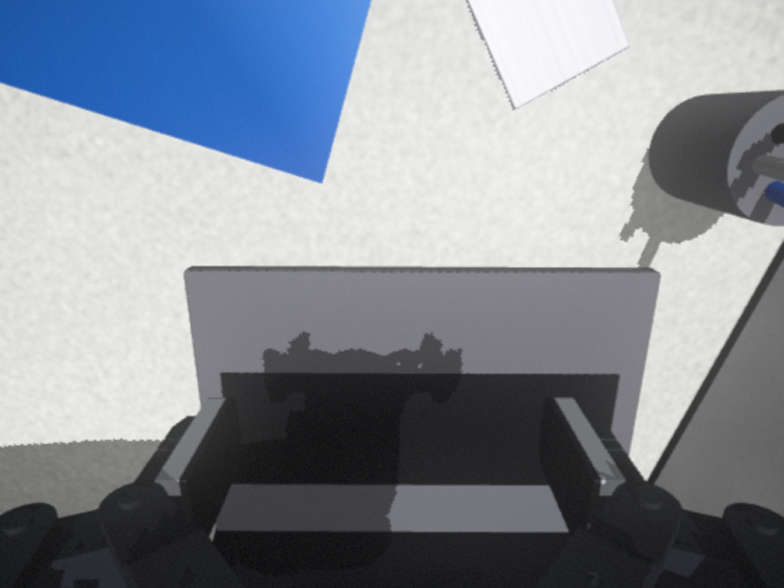

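The candidates, in top0.png pixels, are:
- **Board:** the one on the block at (244,268), the small two-can board at (310,248), and the green thing in the bin at (35,230).
- **Jig:** the one at (437,210), which is small with its lid open, and the large closed one at (232,470).

I choose the board on the block and the small jig, and will check both in crops.

```bash
python3 - <<'E'
from h import *
save('top','c1',(150,160,240,225),8)
save('top','c2',(260,75,380,200),4.8)
z=load('top')
for n,u,v in [('block',244,268),('small',310,248),('jig base',437,210),('mat',350,200),('mat2',560,350),('bigjig',232,470),('bottle',190,175)]:
    print(n,pt(z,u/1.4,v/1.4).round(4))
E
```

```text
block [0.5309 0.2857 0.0263]
small [0.5698 0.172  0.003 ]
jig base [ 0.6321 -0.0563  0.0277]
mat [0.6576 0.0997 0.0029]
mat2 [ 0.3831 -0.2729  0.0022]
bigjig [0.1873 0.2919 0.0671]
bottle [0.6725 0.3566 0.121 ]
```

View pics/c1.png

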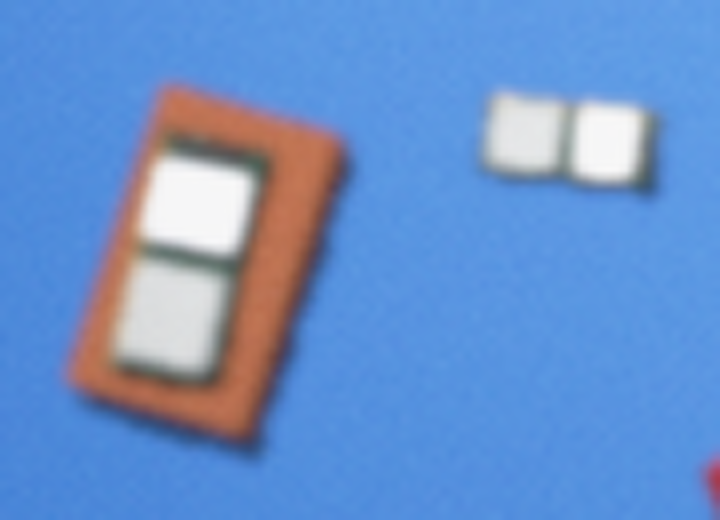

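View pics/c2.png

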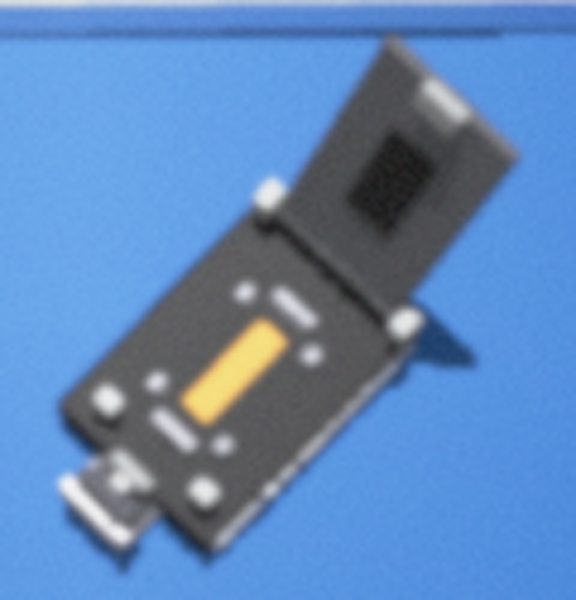

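```bash
cat > m.py <<'E'
from h import *
z=load('top')
f=lambda x,y,h:pt(z,260+x/4.8,75+y/4.8,h=h)
g=lambda x,y,h:pt(z,150+x/8,160+y/8,h=h)
P=np.array([f(*p,0.031) for p in[(245,292),(312,354),(157,381),(223,444)]])
c=P.mean(0);print('peg centre',c.round(4),'size',np.linalg.norm(P[0]-P[1]),np.linalg.norm(P[0]-P[2]))
dx=P[2]+P[3]-P[0]-P[1]; print('yaw',np.arctan2(dx[1],dx[0]))
s=[f(295,307,.031),f(174,430,.031)];print('stops',((s[0]+s[1])/2).round(4),np.linalg.norm(s[0]-s[1]));d=s[1]-s[0];print(np.arctan2(d[1],d[0]))
print('base corners',f(68,408,.024),f(217,550,.024),np.linalg.norm(f(68,408,.024)-f(217,550,.024)))
ch=[f(270,195,.049),f(404,322,.049)];print('cheeks',ch[0],ch[1]); po=[f(108,400,.042),f(204,491,.042)];print('posts',po,np.linalg.norm(po[0]-po[1]))
B=np.array([g(*p,.026) for p in[(165,135),(270,155),(215,382),(110,365)]])
print('board',B.mean(0).round(4),'w',np.linalg.norm(B[0]-B[1]),'l',np.linalg.norm(B[0]-B[3]))
d=B[0]+B[1]-B[2]-B[3];print('yaw',np.arctan2(d[1],d[0]))
C=np.array([g(*p,.030) for p in[(157,152),(258,172),(215,372),(112,355)]]);print('cans',C.mean(0).round(4))
K=np.array([g(*p,.020) for p in[(165,82),(345,135),(250,440),(70,378)]]);print('block',K.mean(0).round(4),np.linalg.norm(K[0]-K[1]),np.linalg.norm(K[0]-K[3]));d=K[0]+K[1]-K[2]-K[3];print('yaw',np.arctan2(d[1],d[0]))
for n,x,y in[('lid tip L',395,42),('tipR',513,155),('lid mid',390,185),('lid cent',420,150)]: print(n,pt(z,260+x/4.8,75+y/4.8).round(4))
E
python3 m.py; python3 - <<'E'
from h import *
o=bot.get_obs();print('rot',R.from_quat(o['tool_rot']).as_matrix().round(4))
m=vision.camera_model('wrist');Rw=cv2.Rodrigues(np.array(m['rvec']))[0];print('wristcam pos',(-Rw.T@np.ravel(m['tvec'])).round(4));print(Rw.round(3),m['mtx'])
E
```

```text
peg centre [ 0.6274 -0.0478  0.031 ] size 0.047509782859634794 0.06552581991220631
yaw 2.360079680053897
stops [ 0.627 -0.048  0.031] 0.09020341427165873
2.3626254819991193
base corners [0.60832632 0.03831838 0.024     ] [ 0.53331772 -0.03802774  0.024     ] 0.10702813670637135
cheeks [ 0.71321558 -0.06620888  0.049     ] [ 0.64624188 -0.13349496  0.049     ]
posts [array([0.60851609, 0.01766117, 0.042     ]), array([ 0.56102462, -0.03083547,  0.042     ])] 0.06787756683829564
board [0.5286 0.287  0.026 ] w 0.03329175976033534 l 0.07338269606880891
yaw -0.22085360061703788
cans [0.5269 0.2875 0.03  ]
block [0.5296 0.2828 0.02  ] 0.058919283143829985 0.09684984261960658
yaw -0.2915501126869578
lid tip L [ 0.7505 -0.1164  0.1648]
tipR [ 0.6952 -0.1694  0.1673]
lid mid [ 0.6992 -0.1199  0.1098]
lid cent [ 0.7067 -0.1304  0.1403]
rot [[ 2.991e-01 -9.542e-01 -5.000e-04]
 [-9.542e-01 -2.991e-01  1.500e-03]
 [-1.600e-03 -0.000e+00 -1.000e+00]]
wristcam pos [ 0.2293 -0.451   0.3735]
[[ 0.299 -0.954 -0.002]
 [-0.902 -0.284  0.324]
 [-0.31  -0.095 -0.946]] [[377.1760169    0.         278.21068496]
 [  0.         377.1760169  209.3384644 ]
 [  0.           0.           1.        ]]
```

```bash
python3 - <<'E'
from workcell import bot,vision
print([a for a in dir(bot) if a[0]!='_'],[a for a in dir(vision) if a[0]!='_'])
E
```

```text
['Unreachable', 'get_obs', 'tip_reach'] ['camera', 'camera_model']
```

>>> drive_tool --steps '[0,0.04,0,0,0,-7,-0.2,0,0.04,0,0,0,-7,-0.2,0,0.04,0,0,0,-7,-0.2,0,0.03,0,0,0,-7,-0.2]'

```text
clock: 0.48
eef_pos: [0.0226, -0.5404, 0.3038]
tool_rot: [0.921, -0.39, -0.0, -0.0]
ft_force: [0.7, -0.3, -0.5]
grip_width: 0.0513
```

```bash
cat >> h.py <<'E'
def Rdown(ang,tilt=0,tdir=0):
    "tool z down, tool x at world angle ang"
    x=np.array([np.cos(ang),np.sin(ang),0]);zz=np.array([0,0,-1.]);return np.stack([x,np.cross(zz,x),zz],1)
def plan(p1,R1,clos=None,n=None,p0=None,R0=None,dp=3,da=1,maxs=.04,maxa=6.9):
    o=bot.get_obs();p=np.array(o['eef_pos']) if p0 is None else np.array(p0);Rc=R.from_quat(o['tool_rot']) if R0 is None else R0
    if R1 is None: R1=Rc.as_matrix()
    R1=R1 if isinstance(R1,R) else R.from_matrix(R1);P0=p.copy();A=Rc
    rv=(A.inv()*R1).as_rotvec(degrees=True)
    if n is None: n=int(max(1,np.ceil(np.linalg.norm(np.array(p1)-p)/maxs),np.ceil(np.linalg.norm(rv)/maxa)))
    rows=[]
    for i in range(1,n+1):
        tgt=P0+(np.array(p1)-P0)*i/n;tr=A*R.from_rotvec(rv*i/n,degrees=True)
        s=np.round(Rc.inv().apply(tgt-p),dp);a=np.round((Rc.inv()*tr).as_rotvec(degrees=True),da)
        p=p+Rc.apply(s);Rc=Rc*R.from_rotvec(a,degrees=True);rows.append([*s,*a,clos])
    for k in range(0,n,8):print(', '.join(', '.join(f'{x:g}' for x in (np.array(r,float)+0.0)) for r in rows[k:k+8]));print()
    print('end',p.round(4))
def st():
    o=bot.get_obs();print(o['clock'],np.round(o['eef_pos'],4),np.round(o['ft_force'],1),o['grip_width']);M=R.from_quat(o['tool_rot']).as_matrix();print('toolx ang',np.arctan2(M[1,0],M[0,0]),'z',M[:,2].round(4),np.round(o['joint_pos'],3))
E
python3 - <<'E'
from h import *
print(bot.tip_reach);st()
cam('wrist');save('wrist','w1',s=1.4)
plan([.46,.27,.26],Rdown(1.32),-0.2)
E
```

```text
0.0726
0.4833 [ 0.0226 -0.5404  0.3038] [ 0.7 -0.3 -0.5] 0.05132475012275088
toolx ang -0.8006172844833446 z [-6.e-04  5.e-04 -1.e+00] [-1.529e+00  3.220e-01  1.160e-01  1.365e+00 -1.000e-03  8.430e-01]
-0.011, -0.037, 0.002, 0, 0, -5.1, -0.2, -0.009, -0.038, 0.001, 0, 0, -5, -0.2, -0.005, -0.038, 0.002, 0, 0, -5.1, -0.2, -0.001, -0.038, 0.002, 0, 0, -5, -0.2, 0.002, -0.039, 0.001, 0, 0.1, -5.1, -0.2, 0.005, -0.038, 0.002, 0, 0, -5.1, -0.2, 0.009, -0.038, 0.002, 0, 0, -5, -0.2, 0.012, -0.036, 0.001, 0, 0, -5.1, -0.2

0.015, -0.036, 0.002, 0, 0, -5, -0.2, 0.018, -0.034, 0.002, 0, 0, -5.1, -0.2, 0.021, -0.032, 0.001, 0, 0, -5.1, -0.2, 0.024, -0.03, 0.002, 0, 0.1, -5, -0.2, 0.027, -0.028, 0.002, 0, 0, -5.1, -0.2, 0.029, -0.026, 0.001, 0, 0, -5, -0.2, 0.03, -0.023, 0.002, 0.1, 0, -5.1, -0.2, 0.033, -0.02, 0.002, 0, 0, -5.1, -0.2

0.035, -0.017, 0.002, 0, 0, -5, -0.2, 0.036, -0.014, 0.001, 0, 0, -5.1, -0.2, 0.037, -0.011, 0.002, 0, 0, -5, -0.2, 0.038, -0.007, 0.002, 0, 0.1, -5.1, -0.2, 0.038, -0.004, 0.002, 0, 0, -5.1, -0.2, 0.039, -0.001, 0.001, 0, 0, -5, -0.2, 0.038, 0.002, 0.002, 0, 0, -5.1, -0.2, 0.038, 0.006, 0.002, 0, 0, -5, -0.2

end [0.4595 0.2701 0.26  ]
```

View pics/w1.png

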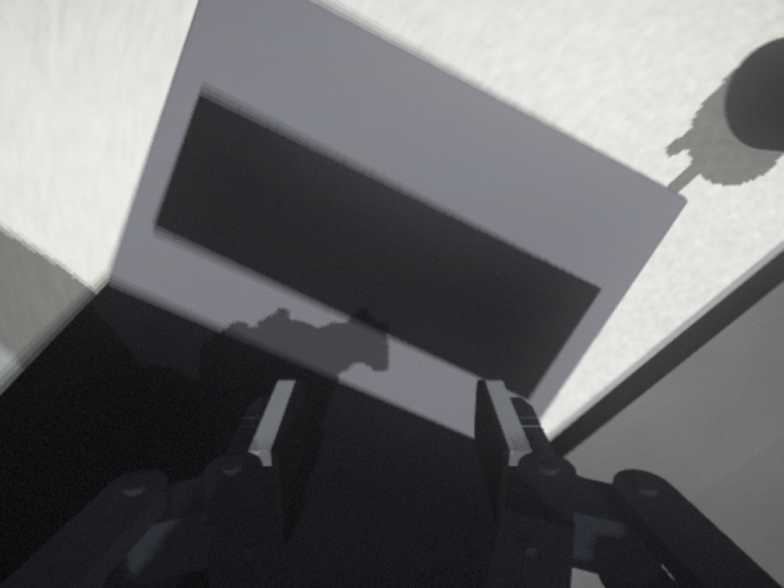

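Nothing but the light pad and shadow lies below. The fingertip ends are at (285,381) and (488,381), so I can take the tip reach at 51 mm opening from depth.

```bash
python3 - <<'E'
from h import *
z=load('wrist');o=bot.get_obs();Rt=R.from_quat(o['tool_rot'])
for u,v in[(287,384),(284,390),(275,415),(487,384),(492,390),(505,420),(520,450),(260,450)]:
    print(u,v,Rt.inv().apply(pt(z,u/1.4,v/1.4)-o['eef_pos']).round(4))
E
```

```text
287 384 [-0.0294 -0.0166  0.062 ]
284 390 [-0.0296 -0.0164  0.0589]
275 415 [-0.0296 -0.0162  0.0464]
487 384 [ 0.0272 -0.0165  0.0621]
492 390 [ 0.0278 -0.0168  0.058 ]
505 420 [ 0.0284 -0.0166  0.0433]
520 450 [ 0.0295 -0.016   0.0318]
260 450 [-0.0301 -0.0159  0.032 ]
```

>>> drive_tool --steps '[-0.011,-0.037,0.002,0,0,-5.1,-0.2,-0.009,-0.038,0.001,0,0,-5,-0.2,-0.005,-0.038,0.002,0,0,-5.1,-0.2,-0.001,-0.038,0.002,0,0,-5,-0.2,0.002,-0.039,0.001,0,0.1,-5.1,-0.2,0.005,-0.038,0.002,0,0,-5.1,-0.2,0.009,-0.038,0.002,0,0,-5,-0.2,0.012,-0.036,0.001,0,0,-5.1,-0.2]'

```text
clock: 1.2
eef_pos: [0.1737, -0.268, 0.2905]
tool_rot: [0.999, -0.048, 0.001, 0.0]
ft_force: [-0.1, -0.3, 0.2]
grip_width: 0.0511
```

>>> drive_tool --steps '[0.015,-0.036,0.002,0,0,-5,-0.2,0.018,-0.034,0.002,0,0,-5.1,-0.2,0.021,-0.032,0.001,0,0,-5.1,-0.2,0.024,-0.03,0.002,0,0.1,-5,-0.2,0.027,-0.028,0.002,0,0,-5.1,-0.2,0.029,-0.026,0.001,0,0,-5,-0.2,0.03,-0.023,0.002,0.1,0,-5.1,-0.2,0.033,-0.02,0.002,0,0,-5.1,-0.2]'

```text
clock: 1.87
eef_pos: [0.3218, 0.0025, 0.2773]
tool_rot: [0.953, 0.301, 0.002, -0.0]
ft_force: [1.8, -1.1, 0.0]
grip_width: 0.0514
```

>>> drive_tool --steps '[0.035,-0.017,0.002,0,0,-5,-0.2,0.036,-0.014,0.001,0,0,-5.1,-0.2,0.037,-0.011,0.002,0,0,-5,-0.2,0.038,-0.007,0.002,0,0.1,-5.1,-0.2,0.038,-0.004,0.002,0,0,-5.1,-0.2,0.039,-0.001,0.001,0,0,-5,-0.2,0.038,0.002,0.002,0,0,-5.1,-0.2,0.038,0.006,0.002,0,0,-5,-0.2]'

```text
clock: 2.53
eef_pos: [0.4705, 0.2728, 0.2636]
tool_rot: [0.791, 0.612, 0.002, 0.0]
ft_force: [1.1, -0.9, 0.8]
grip_width: 0.0509
```

```bash
python3 - <<'E'
from h import *
st();cam('wrist');save('wrist','w2',s=1.4)
E
```

```text
2.5333 [0.4705 0.2728 0.2636] [ 1.1 -0.9  0.8] 0.05093107573472671
toolx ang 1.3173472249110516 z [ 0.003   0.0022 -1.    ] [0.525 0.345 0.042 1.264 0.    0.779]
```

View pics/w2.png

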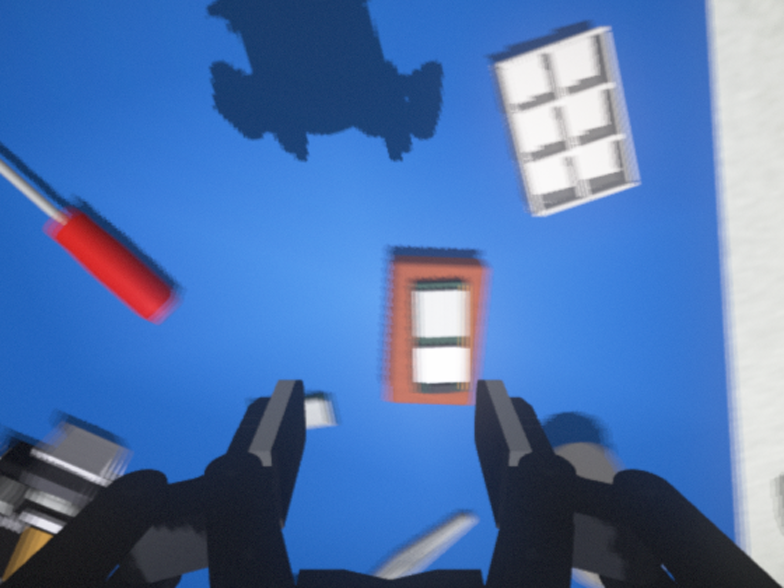

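>>> drive_tool --steps '[0,0,0.025,0,0,0,-0.05,0,0,0.025,0,0,0,-0.05,0,0,0,0,0,0,-0.05,0,0,0,0,0,0,-0.05]'

```text
clock: 2.92
eef_pos: [0.4693, 0.2703, 0.2127]
tool_rot: [0.792, 0.61, -0.0, -0.0]
ft_force: [0.2, -0.3, 0.3]
grip_width: 0.0452
```

```bash
python3 - <<'E'
from h import *
st();cam('wrist');save('wrist','w3',(230,150,390,290),5)
z=load('wrist');o=bot.get_obs();Rt=R.from_quat(o['tool_rot'])
for v in range(260,290,2):
  for u in (205,207,209,211,213): pass
d=z['d'];
for u in list(range(200,222,3))+list(range(335,358,3)):
  col=[(v,Rt.inv().apply(pt(z,u,v)-o['eef_pos'])[2]) for v in range(255,300) if d[v,u]>0 and d[v,u]<.2]
  if col: print(u,col[0],col[1][1],col[3][1])
E
```

```text
2.9167 [0.4693 0.2703 0.2127] [ 0.2 -0.3  0.3] 0.04523734962023801
toolx ang 1.3125097387197877 z [-7.e-04  2.e-04 -1.e+00] [ 5.220e-01  3.780e-01 -4.800e-02  1.146e+00  1.000e-03  7.810e-01]
200 (282, np.float64(0.0649732871074069)) 0.06397098030710638 0.06266585124791922
203 (281, np.float64(0.0584302981120224)) 0.05873323303947205 0.05715553608800132
206 (273, np.float64(0.06602459435525243)) 0.06464542345934401 0.06251950783355065
209 (270, np.float64(0.0687261062091384)) 0.06598984010199438 0.06529832970403504
212 (270, np.float64(0.06715464113341643)) 0.06676628823093292 0.06492015148745517
215 (270, np.float64(0.06829248536658884)) 0.0678321764956907 0.06512680944424921
218 (270, np.float64(0.06898926722267906)) 0.06672916087717792 0.06625082242663524
221 (270, np.float64(0.06745015606380597)) 0.06610158305943065 0.06582860410764274
335 (270, np.float64(0.067966208909505)) 0.06724894880979215 0.06525961341854787
338 (270, np.float64(0.06925821783347631)) 0.06655383125732518 0.06560463192501
341 (270, np.float64(0.06713001499241629)) 0.066290549879388 0.06515299076183202
344 (270, np.float64(0.06887649044954139)) 0.06786031378544677 0.06548147705199665
347 (270, np.float64(0.06855615820062586)) 0.06570657215886713 0.06540266146412965
350 (271, np.float64(0.06751850751141131)) 0.06643099065426608 0.06398200211974175
353 (278, np.float64(0.06189622639038364)) 0.06084979184615516 0.05884363202763385
356 (282, np.float64(0.06558805734585241)) 0.06396686018400527 0.0633858064491931
```

View pics/w3.png

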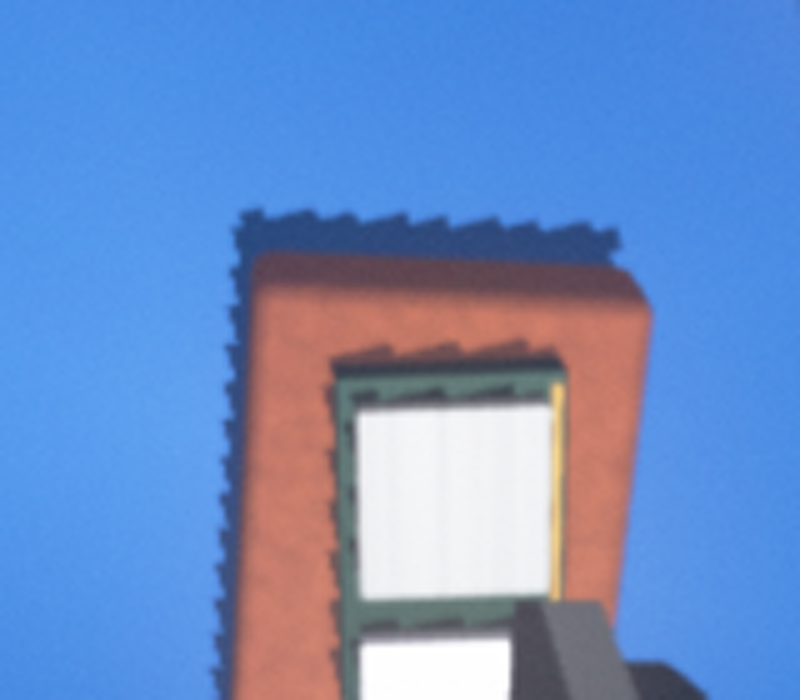

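The larger board with its two cans is on the block. Its near end runs from (335,370) to (565,370) in the crop, and a finger hides the far end. I'll shift along tool y to see all of it.

>>> drive_tool --steps '[0.0,0.035,0,0,0,0,-0.05,0,0.035,0,0,0,0,-0.05,0,0,0,0,0,0,-0.05,0,0,0,0,0,0,-0.05]'

```text
clock: 3.3
eef_pos: [0.5403, 0.2524, 0.2162]
tool_rot: [0.793, 0.609, 0.004, 0.0]
ft_force: [-0.1, -0.7, 0.0]
grip_width: 0.0449
```

```bash
python3 - <<'E'
from h import *
st();cam('wrist');save('wrist','w4',(240,80,380,220),4)
save('wrist','w4f',s=1)
E
```

```text
3.3 [0.5403 0.2524 0.2162] [-0.1 -0.7  0. ] 0.044928362283245746
toolx ang 1.309951270042521 z [ 0.0068  0.0043 -1.    ] [4.370e-01 4.730e-01 1.110e-01 1.201e+00 1.000e-03 6.980e-01]
```

View pics/w4.png

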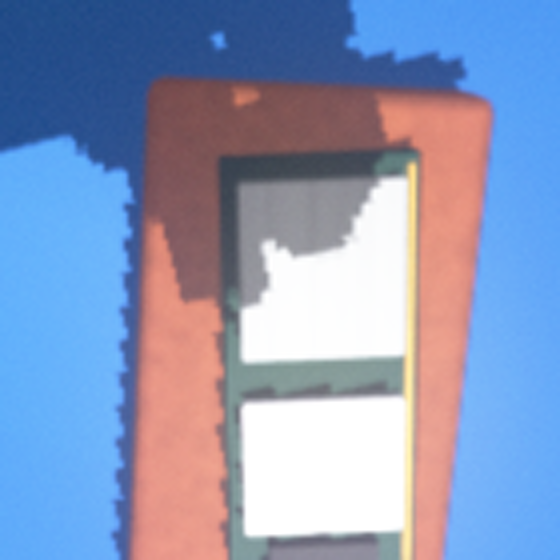

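```bash
python3 - <<'E'
from h import *
save('wrist','w4b',(240,100,380,280),3.3)
z=load('wrist');g=lambda x,y:pt(z,240+x/4,80+y/4,h=.026)
a,b,c,d=g(222,157),g(417,150),g(232,540),g(408,530)
print(a,b,'w',np.linalg.norm(a-b)); print('left dir',np.arctan2(*(c-a)[1::-1]),'right',np.arctan2(*(d-b)[1::-1]),'mid far',(c+d)/2, 'w',np.linalg.norm(c-d))
print(pt(z,240+320/4,80+460/4),pt(z,240+320/4,80+310/4))
E
```

```text
[0.4879741  0.28057035 0.026     ] [0.4953492  0.31260233 0.026     ] w 0.03287004593733951
left dir -0.21889739505151376 right -0.22713126206035172 mid far [0.55843127 0.2814455  0.026     ] w 0.03231286547281021
[0.54308394 0.28450491 0.02996726] [0.51668466 0.29046317 0.03049024]
```

View pics/w4b.png

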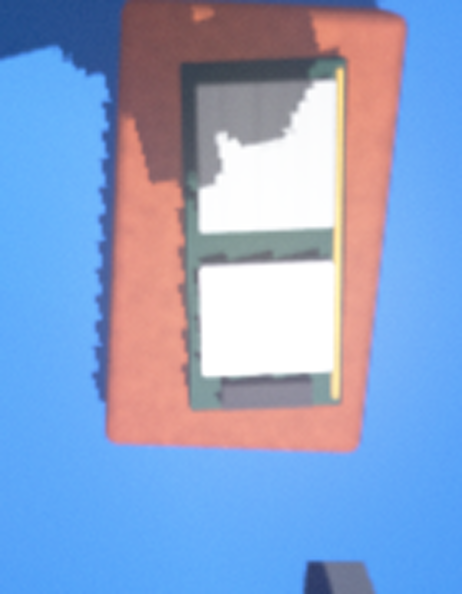

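All four board corners are visible in the w4b crop: (182,63), (345,60), (341,402) and (190,408).

```bash
python3 - <<'E'
from h import *
z=load('wrist');g=lambda x,y:pt(z,240+x/3.3,100+y/3.3,h=.026)
C=np.array([g(182,63),g(345,60),g(341,402),g(190,408)]);print(C.mean(0),np.linalg.norm(C[0]-C[3]),np.linalg.norm(C[1]-C[2]),np.linalg.norm(C[0]-C[1]))
st()
c=C.mean(0);plan([c[0],c[1],.130],Rdown(1.348),-0.05,n=6)
E
```

```text
[0.52862272 0.28836975 0.026     ] 0.07576303767453813 0.07500498558174792 0.03331770914782099
3.35 [0.539  0.2527 0.2159] [0.2 0.1 0.6] 0.0450214066923251
toolx ang 1.3111900966364822 z [ 0.0053  0.0038 -1.    ] [4.380e-01 4.720e-01 1.090e-01 1.201e+00 1.000e-03 6.980e-01]
0.005, -0.003, 0.014, 0, 0, -0.4, -0.05, 0.005, -0.003, 0.015, 0.1, -0.1, -0.3, -0.05, 0.006, -0.004, 0.014, 0, 0, -0.4, -0.05, 0.005, -0.003, 0.014, 0.1, -0.1, -0.3, -0.05, 0.005, -0.003, 0.015, 0, 0, -0.4, -0.05, 0.006, -0.003, 0.014, 0, -0.1, -0.3, -0.05

end [0.5286 0.2885 0.13  ]
```

>>> drive_tool --steps '[0.005,-0.003,0.014,0,0,-0.4,-0.05,0.005,-0.003,0.015,0,0,-0.3,-0.05,0.006,-0.004,0.014,0,0,-0.4,-0.05,0.005,-0.003,0.014,0,0,-0.3,-0.05,0.005,-0.003,0.015,0,0,-0.4,-0.05,0.006,-0.003,0.014,0,0,-0.3,-0.05,0,0,0,0,0,0,-0.05,0,0,0,0,0,0,-0.05]'

```text
clock: 4.02
eef_pos: [0.5266, 0.2892, 0.1289]
tool_rot: [0.78, 0.625, 0.002, -0.0]
ft_force: [0.3, 0.3, -0.3]
grip_width: 0.045
```

```bash
python3 - <<'E'
from h import *
st();plan([.5286,.288,.0915],Rdown(1.348),-0.05,n=4,dp=4)
E
```

```text
4.0167 [0.5266 0.2892 0.1289] [ 0.3  0.3 -0.3] 0.04504322250724756
toolx ang 1.3508326785961748 z [ 0.0025  0.002  -1.    ] [5.020e-01 5.590e-01 1.000e-02 1.018e+00 1.000e-03 7.220e-01]
-0.0002, 0.0005, 0.0093, 0, 0, 0, -0.05, -0.0002, 0.0006, 0.0094, 0.1, -0.1, 0.1, -0.05, -0.0002, 0.0005, 0.0093, 0, 0, 0, -0.05, -0.0002, 0.0006, 0.0094, 0, 0, 0.1, -0.05

end [0.5286 0.288  0.0915]
```

>>> drive_tool --steps '[0,0.001,0.009,0,0,0,-0.05,-0.001,0.001,0.009,0,0,0,-0.05,0,0,0.009,0,0,0,-0.05,0,0,0.008,0,0,0,-0.05,0,0,0,0,0,0,-0.05,0,0,0,0,0,0,-0.05]'

```text
clock: 4.52
eef_pos: [0.5292, 0.287, 0.0924]
tool_rot: [0.781, 0.625, 0.001, -0.0]
ft_force: [0.1, 0.4, -0.3]
grip_width: 0.0445
```

```bash
python3 - <<'E'
from h import *
st();cam('wrist');save('wrist','w5',(160,140,420,320),3)
E
```

```text
4.5167 [0.5292 0.287  0.0924] [ 0.1  0.4 -0.3] 0.04445681670857072
toolx ang 1.3492408032999503 z [ 0.0017  0.0016 -1.    ] [ 0.497  0.602 -0.024  0.943  0.001  0.718]
```

View pics/w5.png

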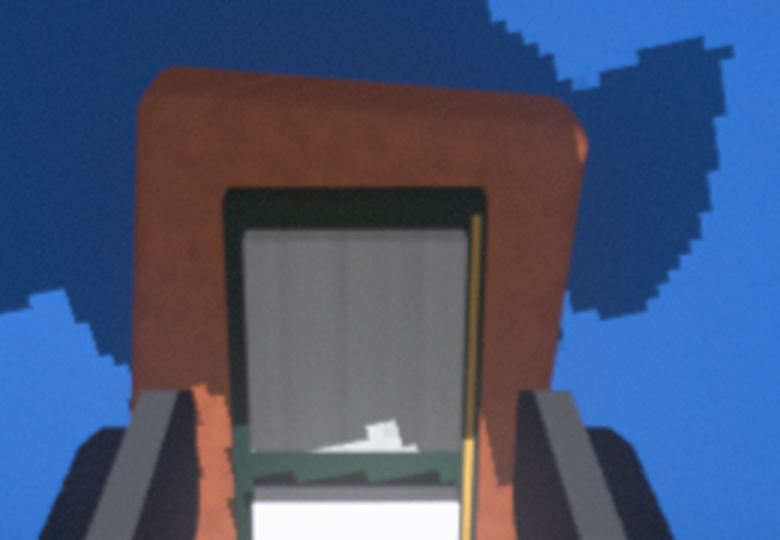

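The board sits between the fingers, edges at about (233,430) and (485,430), with a gap on each side. I'll go 2 mm lower and close.

>>> drive_tool --steps '[0,0,0.002,0,0,0,-0.05,0,0,0,0,0,0,0.1,0,0,0,0,0,0,0.5,0,0,0,0,0,0,0.5,0,0,0,0,0,0,0.5,0,0,0,0,0,0,0.5]'

```text
clock: 5.07
eef_pos: [0.53, 0.2875, 0.0923]
tool_rot: [0.781, 0.625, 0.003, 0.001]
ft_force: [-0.1, -1.4, 5.4]
grip_width: 0.0316
```

>>> drive_tool --steps '[0,0,-0.01,0,0,0,0.5,0,0,-0.03,0,0,0,0.5,0,0,-0.03,0,0,0,0.5,0,0,-0.03,0,0,0,0.5,0,0,-0.03,0,0,0,0.5,0,0,0,0,0,0,0.5,0,0,0,0,0,0,0.5]'

```text
clock: 5.65
eef_pos: [0.5303, 0.2881, 0.2243]
tool_rot: [0.781, 0.625, 0.005, 0.0]
ft_force: [0.6, 0.6, -1.4]
grip_width: 0.0318
```

```bash
python3 - <<'E'
from h import *
st();cam('wrist');save('wrist','w6',s=1.4)
plan([.6,.02,.2],Rdown(2.361-np.pi/2),0.5)
E
```

```text
5.65 [0.5303 0.2881 0.2243] [ 0.6  0.6 -1.4] 0.031830987068644075
toolx ang 1.3498814704581792 z [ 0.0084  0.0057 -0.9999] [4.970e-01 4.800e-01 1.440e-01 1.224e+00 1.000e-03 7.180e-01]
-0.035, 0.018, 0.003, 0, 0, 4.6, 0.5, -0.034, 0.021, 0.003, 0, -0.1, 4.6, 0.5, -0.031, 0.024, 0.003, 0.1, 0, 4.5, 0.5, -0.03, 0.026, 0.003, 0, -0.1, 4.6, 0.5, -0.028, 0.028, 0.003, 0, 0, 4.6, 0.5, -0.025, 0.031, 0.004, 0, -0.1, 4.6, 0.5, -0.023, 0.032, 0.003, 0, 0, 4.6, 0.5

end [0.5998 0.0196 0.1998]
```

View pics/w6.png

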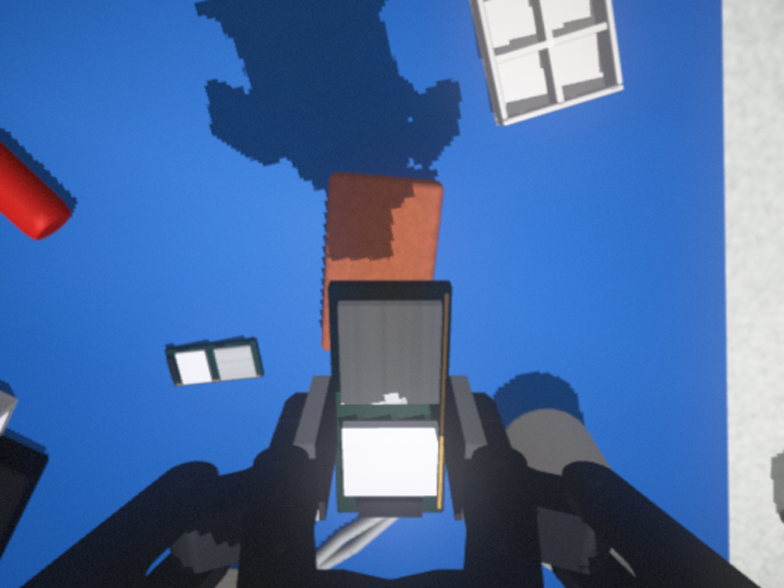

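The board is held level between the pads (31.8 mm read). The bystanders are untouched. Moving to above the jig's near side.

>>> drive_tool --steps '[-0.035,0.018,0.003,0,0,4.6,0.5,-0.034,0.021,0.003,0,0,4.6,0.5,-0.031,0.024,0.003,0,0,4.5,0.5,-0.03,0.026,0.003,0,0,4.6,0.5,-0.028,0.028,0.003,0,0,4.6,0.5,-0.025,0.031,0.004,0,0,4.6,0.5,-0.023,0.032,0.003,0,0,4.6,0.5,0,0,0,0,0,0,0.5]'

```text
clock: 6.37
eef_pos: [0.5995, 0.0124, 0.1959]
tool_rot: [0.925, 0.38, -0.0, 0.0]
ft_force: [-0.3, 0.6, -0.4]
grip_width: 0.0318
```

>>> drive_tool --steps '[0,0,0,0,0,0,0.5,0,0,0,0,0,0,0.5,0,0,0,0,0,0,0.5]'

```text
clock: 6.62
eef_pos: [0.599, 0.0205, 0.198]
tool_rot: [0.923, 0.385, 0.001, -0.001]
ft_force: [-1.5, -0.4, -0.1]
grip_width: 0.0315
```

```bash
python3 - <<'E'
from h import *
st();cam('wrist');save('wrist','w7',s=1.4);st()
E
```

```text
6.6167 [0.599  0.0205 0.198 ] [-1.5 -0.4 -0.1] 0.03151050205569884
toolx ang 0.7911477801555795 z [ 0.0014  0.003  -1.    ] [0.033 0.496 0.098 1.172 0.003 0.813]
6.6667 [0.5991 0.0208 0.1983] [ 0.8 -0.6  0. ] 0.031833515758843606
toolx ang 0.7917333458578947 z [ 0.0021  0.0029 -1.    ] [0.034 0.496 0.099 1.172 0.003 0.813]
```

View pics/w7.png

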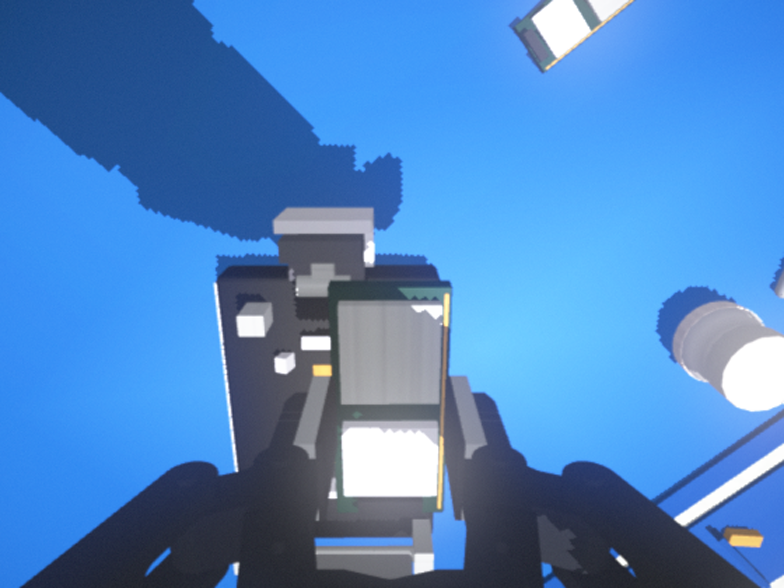

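```bash
python3 - <<'E'
from h import *
save('wrist','w7a',(140,140,330,280),4.2)
z=load('wrist');o=bot.get_obs();Rt=R.from_quat(o['tool_rot']);T=lambda P:Rt.inv().apply(P-o['eef_pos'])
for n,u,v in[('can far',390,460),('can near',390,350),('can nl',345,310),('can nr',430,310),('strip',390,413)]: print(n,T(pt(z,u/1.4,v/1.4)).round(4),pt(z,u/1.4,v/1.4).round(4))
# board top at tool z = zt
for zt in (.0645,.0655,.0665):
  h=(o['eef_pos']+Rt.apply([0,0,zt]))[2]
  Q=[T(pt(z,u/1.4,v/1.4,h=h)) for u,v in[(331,283),(450,283),(442,510),(339,513)]]
  print(zt,np.mean(Q,0).round(4),np.array(Q).round(4).tolist(),np.linalg.norm(Q[0]-Q[3]),np.linalg.norm(Q[0]-Q[1]))
E
```

```text
can far [0.0003 0.0134 0.0622] [0.609  0.0118 0.1361]
can near [ 0.0003 -0.0222  0.0626] [0.5837 0.0369 0.1357]
can nl [-0.0117 -0.0343  0.062 ] [0.5667 0.0367 0.1363]
can nr [ 0.0111 -0.0341  0.0625] [0.5828 0.0528 0.1359]
strip [0.0003 0.0002 0.0667] [0.5996 0.0211 0.1316]
0.0645 [ 0.0005 -0.0034  0.0645] [[-0.0154, -0.0411, 0.0645], [0.0164, -0.041, 0.0646], [0.0166, 0.0337, 0.0645], [-0.0157, 0.0348, 0.0644]] 0.07582472545011651 0.03184226393888994
0.0655 [ 0.0005 -0.0028  0.0655] [[-0.0155, -0.0407, 0.0655], [0.0165, -0.0407, 0.0656], [0.0168, 0.0346, 0.0655], [-0.0158, 0.0357, 0.0654]] 0.07638825039550214 0.03207891379077659
0.0665 [ 0.0005 -0.0022  0.0665] [[-0.0157, -0.0404, 0.0665], [0.0166, -0.0404, 0.0666], [0.0169, 0.0355, 0.0665], [-0.0159, 0.0365, 0.0664]] 0.07695177534088776 0.03231556364266325
```

View pics/w7a.png

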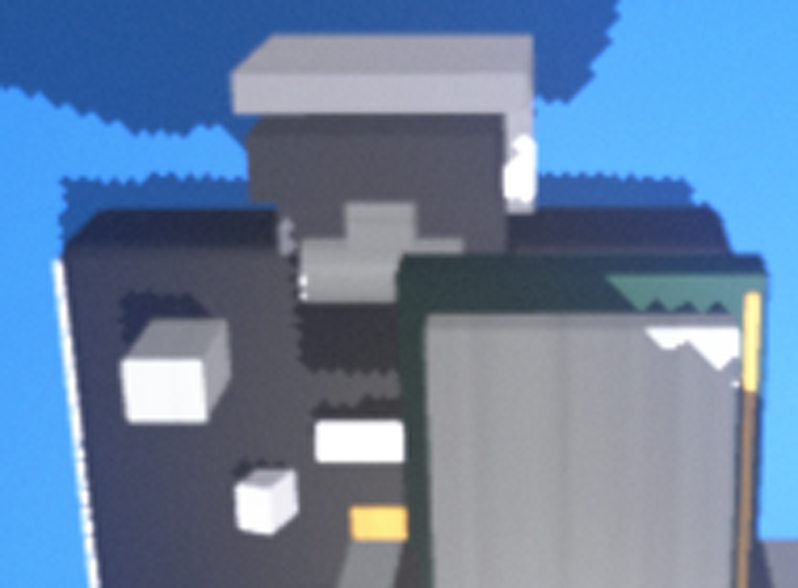

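>>> drive_tool --steps '[-0.035,0.022,0,0,0,0,0.5,-0.035,0.023,0,0,0,0,0.5,0,0,0,0,0,0,0.5,0,0,0,0,0,0,0.5,0,0,0,0,0,0,0.5,0,0,0,0,0,0,0.5]'

```text
clock: 7.17
eef_pos: [0.5826, -0.0601, 0.1988]
tool_rot: [0.923, 0.386, 0.002, -0.001]
ft_force: [0.0, 1.0, 0.1]
grip_width: 0.0322
```

```bash
python3 - <<'E'
from h import *
st();cam('wrist');save('wrist','w8',s=1.4);save('wrist','w8a',(290,100,500,270),3.8)
E
```

```text
7.1667 [ 0.5826 -0.0601  0.1988] [0.  1.  0.1] 0.032217788307682814
toolx ang 0.7918073088462421 z [ 0.0038  0.003  -1.    ] [-0.104  0.469  0.056  1.154  0.003  0.675]
```

View pics/w8.png

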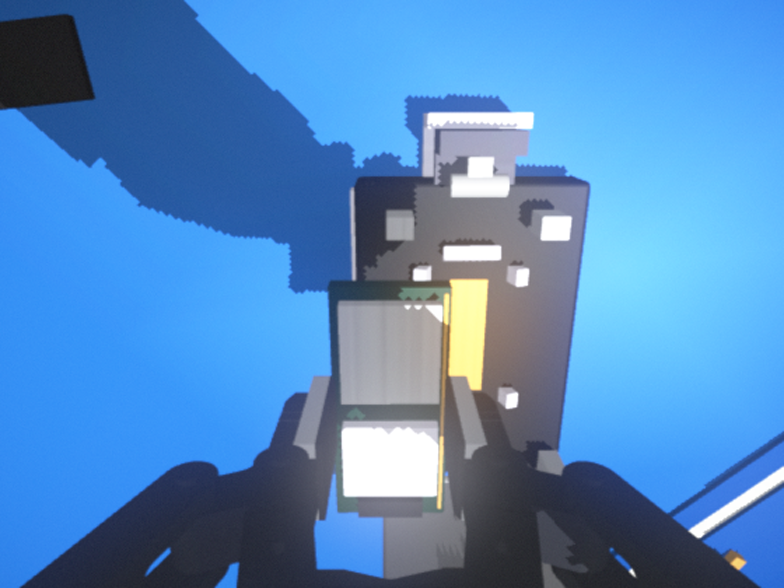

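View pics/w8a.png

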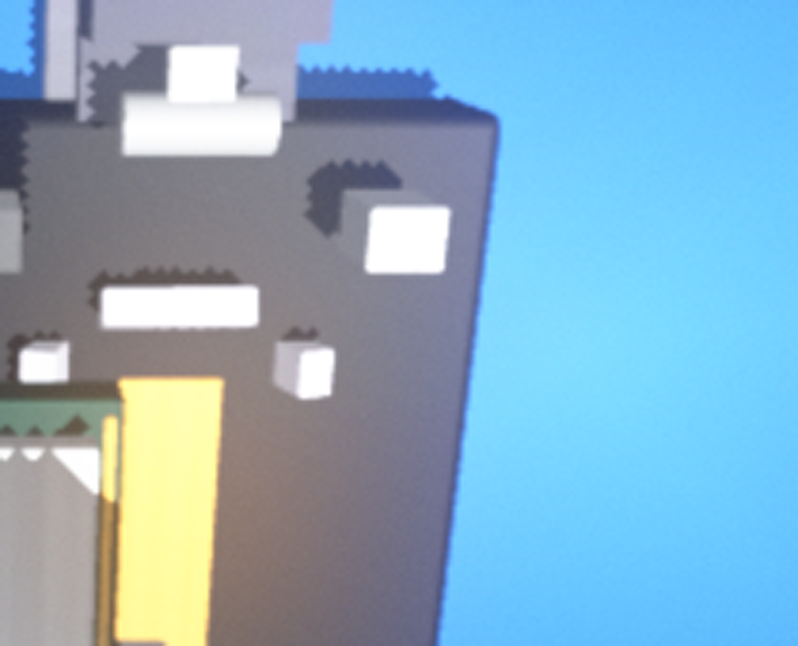

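```bash
python3 - <<'E'
from h import *
z=load('wrist');g=lambda x,y,h:pt(z,290+x/3.8,100+y/3.8,h=h)
f=lambda x,y,h:pt(z,x/1.4,y/1.4,h=h)
e0,e1=g(497,124,.024),g(440,640,.024);d=e0-e1;yaw=np.arctan2(d[1],d[0]);print('edge yaw',yaw)
f0,f1=f(588,187,.024),f(565,445,.024);d=f0-f1;print('yaw2',np.arctan2(d[1],d[0]))
yw=2.361;ex=np.array([np.cos(yw),np.sin(yw)]);ey=np.array([-ex[1],ex[0]])
def J(P,c=np.array([.6272,-.0479])): q=P[:2]-c;return np.round([q@ex,q@ey],4)
print('corner',J(e0),'e1',J(e1),J(f1))
print('stop',[J(g(x,y,.031)) for x,y in[(101,287),(258,287),(258,327),(101,327)]])
print('pegR',J(g(318,372,.031)),'peg hinge',J(f(511,398,.031)),'pegL',J(g(45,363,.031)))
print('gold',J(g(121,378,.0242)),J(g(223,378,.0242)),J(g(208,640,.0242)))
print('post',[J(g(408,240,h)) for h in(.036,.042,.048)],'roller',J(g(200,125,.0375)))
print('post depth',[pt(z,290+408/3.8,100+240/3.8),pt(z,290+60/3.8,100+240/3.8)], 'basedepth',pt(z,290+300/3.8,100+500/3.8),'stop',pt(z,290+180/3.8,100+307/3.8),'roller',pt(z,290+200/3.8,100+125/3.8))
E
```

```text
edge yaw 2.373985506130376
yaw2 2.3949767188429822
corner [ 0.0754 -0.0531] e1 [-0.0223 -0.0544] [-0.0645 -0.0574]
stop [array([0.0488, 0.0138]), array([ 0.0488, -0.013 ]), array([ 0.0417, -0.0135]), array([0.0417, 0.0135])]
pegR [ 0.0336 -0.0246] peg hinge [-0.0313 -0.0238] pegL [0.0352 0.023 ]
gold [0.0304 0.0089] [ 0.0304 -0.0094] [-0.0221 -0.0099]
post [array([ 0.058 , -0.0362]), array([ 0.0593, -0.0342]), array([ 0.0606, -0.0323])] roller [ 0.077  -0.0004]
post depth [array([0.60873548, 0.01804289, 0.04311738]), array([ 0.57355399, -0.02344742,  0.02351014])] basedepth [ 0.63985856 -0.02521692  0.02472183] stop [ 0.59522318 -0.01617155  0.03013241] roller [0.57137938 0.00635954 0.04409179]
```

Nest centre from this view agrees with the top view to about 1 mm: the stop's inner face is at +41.7 mm (42 expected) and y is symmetric. I'll go above the nest.

```bash
python3 - <<'E'
from h import *
plan([.6286,-.0497,.130],Rdown(.793),0.5,n=5)
E
```

```text
0.008, 0.005, 0.014, 0, -0.1, 0, 0.5, 0.008, 0.005, 0.014, 0, 0, 0, 0.5, 0.008, 0.005, 0.013, 0, -0.1, 0, 0.5, 0.008, 0.005, 0.014, 0, 0, 0, 0.5, 0.008, 0.005, 0.014, 0, -0.1, -0.1, 0.5

end [ 0.6287 -0.0491  0.1299]
```

>>> drive_tool --steps '[0.008,0.005,0.014,0,0,0,0.5,0.008,0.005,0.014,0,0,0,0.5,0.008,0.005,0.013,0,0,0,0.5,0.008,0.005,0.014,0,0,0,0.5,0.008,0.005,0.014,0,0,0,0.5,0,0,0,0,0,0,0.5,0,0,0,0,0,0,0.5,0,0,0,0,0,0,0.5]'

```text
clock: 7.88
eef_pos: [0.6285, -0.05, 0.1303]
tool_rot: [0.923, 0.385, 0.002, -0.0]
ft_force: [0.9, -0.6, -1.4]
grip_width: 0.0319
```

```bash
python3 - <<'E'
from h import *
st();plan([.6286,-.0497,.108],Rdown(.793),0.5,n=3,dp=4,da=2)
cam('wrist');save('wrist','w9',s=1.4)
E
```

```text
7.8833 [ 0.6285 -0.05    0.1303] [ 0.9 -0.6 -1.4] 0.03194503077863369
toolx ang 0.7907347792881665 z [ 0.0035  0.0025 -1.    ] [-0.08   0.611  0.106  1.063  0.003  0.7  ]
0.0001, -0.0001, 0.0074, 0.01, -0.08, -0.04, 0.5, 0, 0, 0.0075, 0.02, -0.08, -0.05, 0.5, 0.0001, -0.0001, 0.0074, 0.01, -0.09, -0.04, 0.5

end [ 0.6286 -0.0497  0.108 ]
```

View pics/w9.png

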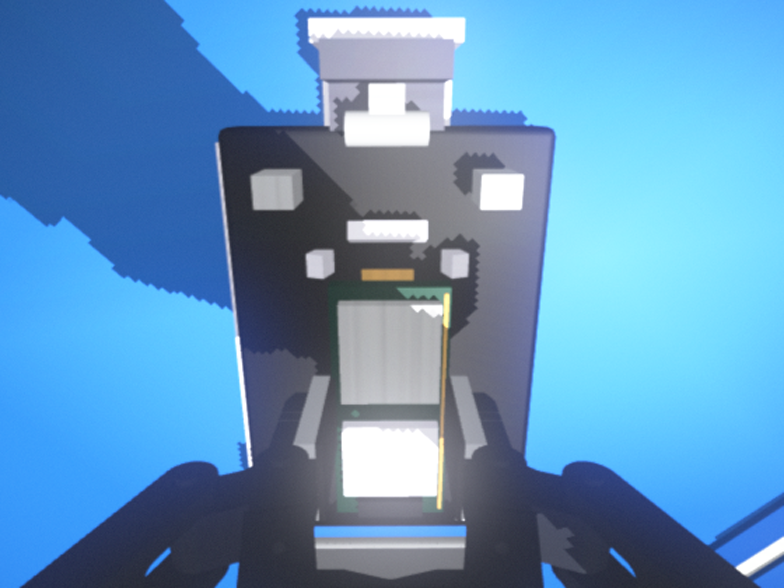

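The board's centre line (x≈390) lines up with the stop, roller and pegs (x≈388). Lowering.

>>> drive_tool --steps '[0,0,0.008,0,0,0,0.5,0,0,0.007,0,0,0,0.5,0,0,0.006,0,0,0,0.5,0,0,0.004,0,0,0,0.5,0,0,0,0,0,0,0.5,0,0,0,0,0,0,0.5]'

```text
clock: 8.43
eef_pos: [0.6282, -0.0509, 0.1043]
tool_rot: [0.923, 0.384, 0.002, -0.001]
ft_force: [-1.0, 0.8, -1.5]
grip_width: 0.0318
```

```bash
python3 - <<'E'
from h import *
st();cam('wrist');save('wrist','w10',(150,90,410,285),3)
z=load('wrist');o=bot.get_obs();Rt=R.from_quat(o['tool_rot'])
P=o['eef_pos'];c=np.array([P[0],P[1],0])+Rt.apply([.0003,-.0023,0]);print('board c',c)
E
```

```text
8.4333 [ 0.6282 -0.0509  0.1043] [-1.   0.8 -1.5] 0.0318204139483043
toolx ang 0.7891661813595953 z [ 0.0024  0.0027 -1.    ] [-0.082  0.637  0.078  1.01   0.003  0.7  ]
board c [ 6.27165662e-01 -4.90467950e-02  1.11174354e-07]
```

View pics/w10.png

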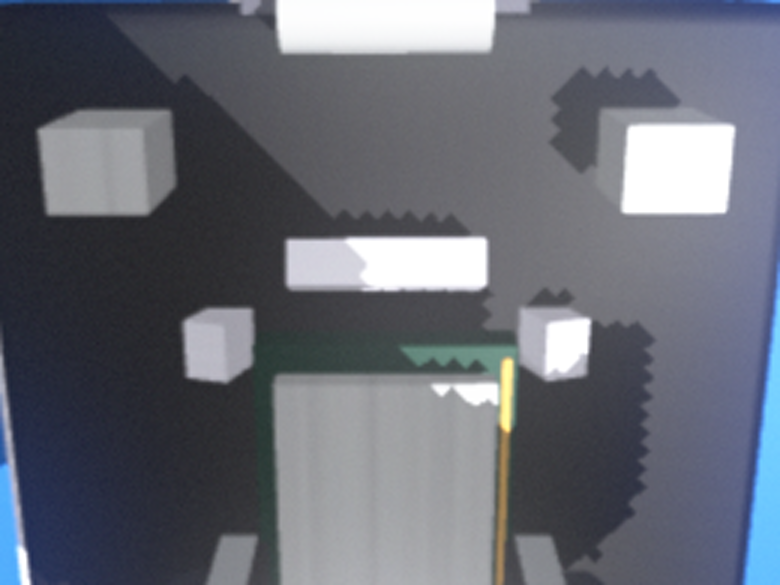

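```bash
python3 - <<'E'
from h import *
z=load('wrist');o=bot.get_obs();Rt=R.from_quat(o['tool_rot']);T=lambda P:Rt.inv().apply(P-o['eef_pos']).round(4)
g=lambda x,y,h:T(pt(z,150+x/3,90+y/3,h=h))
print('tool frame: board front',g(258,336,.038),g(516,345,.038),'stop inner',g(288,290,.031),g(487,290,.031),'pegs',g(203,345,.031)+0,g(218,346,.031),g(560,345,.031))
print('peg inner edges',g(225,380,.031),g(537,378,.031),'posts',g(94,172,.043),g(677,170,.043),'board can depth',T(pt(z,150+380/3,90+450/3)))
E
```

```text
tool frame: board front [-0.0158 -0.0408  0.0667] [ 0.017  -0.0395  0.0668] stop inner [-0.0124 -0.0449  0.0737] [ 0.0138 -0.0449  0.0738] pegs [-0.024  -0.0373  0.0736] [-0.022  -0.0372  0.0737] [ 0.0238 -0.0372  0.0738]
peg inner edges [-0.0213 -0.0323  0.0737] [ 0.0209 -0.0325  0.0738] posts [-0.0335 -0.0625  0.0616] [ 0.0344 -0.0626  0.0619] board can depth [-0.0003 -0.027   0.0622]
```

Alignment is within about 1 mm in both directions. Descending gently.

>>> drive_tool --steps '[0,-0.0005,0.003,0,0,0,0.5,0,0,0.002,0,0,0,0.5,0,0,0.001,0,0,0,0.5,0,0,0,0,0,0,0.5]'

```text
clock: 8.82
eef_pos: [0.6281, -0.0504, 0.0986]
tool_rot: [0.923, 0.385, 0.002, -0.001]
ft_force: [-0.9, -0.7, -0.1]
grip_width: 0.0316
```

>>> drive_tool --steps '[0,0,0.001,0,0,0,0.5,0,0,0,0,0,0,0.5,0,0,0,0,0,0,0.5]'

```text
clock: 9.07
eef_pos: [0.6283, -0.0504, 0.0979]
tool_rot: [0.923, 0.385, 0.002, -0.001]
ft_force: [0.5, 0.6, -0.4]
grip_width: 0.032
```

>>> drive_tool --steps '[0,0,0.001,0,0,0,0.5,0,0,0,0,0,0,0.5,0,0,0,0,0,0,0.5]'

```text
clock: 9.32
eef_pos: [0.6283, -0.0504, 0.0969]
tool_rot: [0.923, 0.385, 0.002, -0.001]
ft_force: [0.1, -0.4, 0.3]
grip_width: 0.0316
```

>>> drive_tool --steps '[0,0,0.001,0,0,0,0.5,0,0,0,0,0,0,0.5,0,0,0,0,0,0,0.5]'

```text
clock: 9.57
eef_pos: [0.6285, -0.0504, 0.0964]
tool_rot: [0.923, 0.385, 0.002, -0.0]
ft_force: [-0.7, -0.4, 2.6]
grip_width: 0.0318
```

Contact at the predicted height (2.6 N). Releasing and lifting.

>>> drive_tool --steps '[0,0,0,0,0,0,0.1,0,0,0,0,0,0,-0.1,0,0,0,0,0,0,-0.1,0,0,0,0,0,0,-0.1,0,0,-0.015,0,0,0,-0.1,0,0,-0.03,0,0,0,-0.1,0,0,-0.03,0,0,0,-0.1,0,0,-0.03,0,0,0,-0.1]'

```text
clock: 10.23
eef_pos: [0.6275, -0.0507, 0.2014]
tool_rot: [0.923, 0.385, 0.001, -0.001]
ft_force: [0.9, -0.2, -0.3]
grip_width: 0.0469
```

>>> drive_tool --steps '[0,0.0,0,0,0,0,-0.1,0,0,0,0,0,0,-0.1,0,0,0,0,0,0,-0.1]'

```text
clock: 10.48
eef_pos: [0.6277, -0.0507, 0.2006]
tool_rot: [0.923, 0.385, 0.002, -0.001]
ft_force: [-0.5, -0.3, -0.5]
grip_width: 0.0473
```

```bash
python3 - <<'E'
from h import *
st();cam('wrist');save('wrist','w11',s=1.4);cam('top');save('top','t2',(260,75,380,200),4.8);cam('side');save('side','s2',(270,180,430,290),5)
E
```

```text
10.4833 [ 0.6277 -0.0507  0.2006] [-0.5 -0.3 -0.5] 0.04725965467743411
toolx ang 0.7894055038198029 z [ 0.0033  0.0026 -1.    ] [-0.082  0.552  0.199  1.215  0.003  0.7  ]
```

View pics/w11.png

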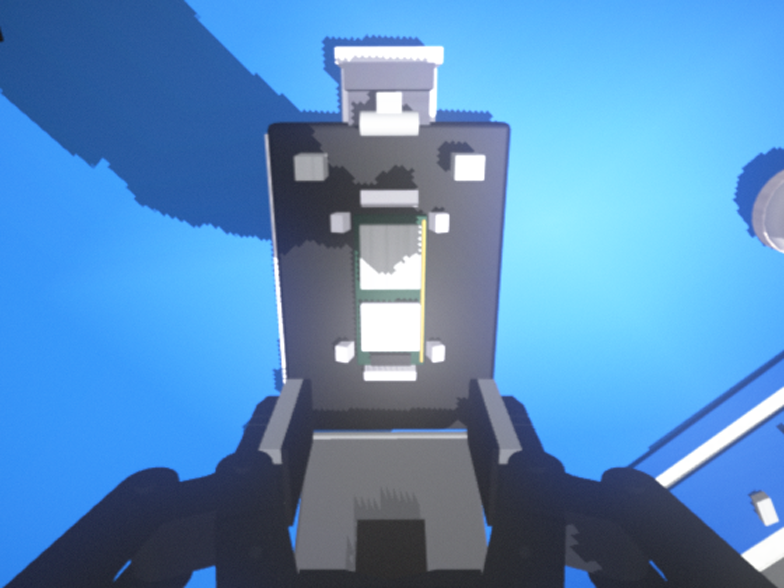

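View pics/s2.png

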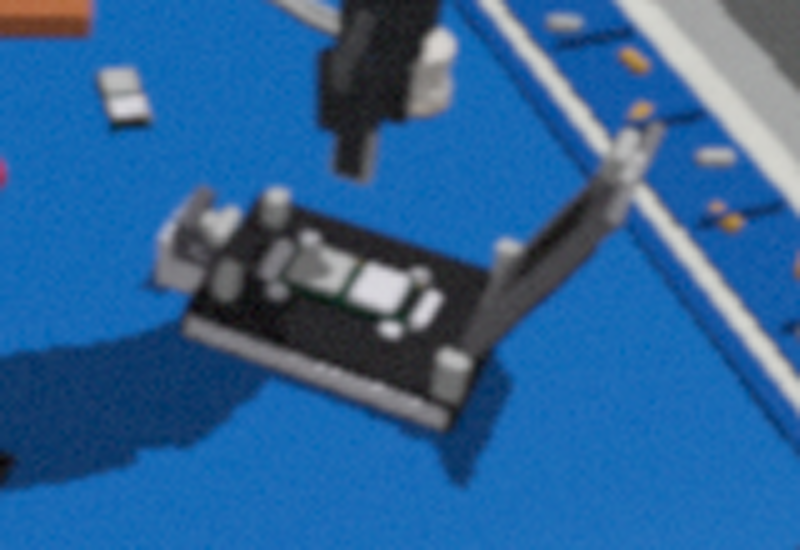

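The board lies in the nest between both stops and all four pegs (wrist view, (390,290)), and the lid still stands open. Next I measure the lid angle and plan the push.

```bash
cat >> h.py <<'E'
yw=2.362;ex=np.array([np.cos(yw),np.sin(yw),0]);ey=np.array([-ex[1],ex[0],0]);JC=np.array([.6272,-.0479,0])
RJ=np.stack([ex,ey,[0,0,1.]],1)
def toJ(P): return (np.asarray(P)-JC)@RJ
def toW(Q): return JC+RJ@np.asarray(Q,float)
E
python3 - <<'E'
from h import *
z=load('wrist')
for u,v in[(320,450),(330,480),(340,500),(450,450),(440,500)]:
  q=toJ(pt(z,u/1.4,v/1.4));print('w',q.round(4),np.arctan2(q[2]-.042,q[0]+.07))
z=load('top')
for x,y in[(300,210),(340,150),(400,110),(440,180),(470,150),(370,240)]:
  q=toJ(pt(z,260+x/4.8,75+y/4.8));print('t',q.round(4),np.arctan2(q[2]-.042,q[0]+.07))
E
python3 - <<'E'
import sys;sys.path.insert(0,'.')
from h import *
z=load('wrist')
g=lambda x,y,h:toJ(pt(z,x/1.4,y/1.4,h=h)).round(4)
print('board corners',[g(x,y,.030) for x,y in[(358,217),(427,217),(423,362),(360,362)]], 'can depths',[toJ(pt(z,x/1.4,y/1.4)).round(4) for x,y in[(375,250),(410,280),(370,340),(410,310)]])
print('base corners',g(268,128,.024),g(510,128,.024),'posts',g(310,167,.042),g(469,167,.042),'stops',g(390,198,.031),g(390,374,.031),'pegs',g(341,222,.031),g(441,222,.031),g(345,351,.031),g(437,351,.031))
E
```

```text
w [-0.0755  0.0347  0.0499] 2.1790072824439672
w [-0.0829  0.0287  0.0629] 2.123661519052616
w [-0.0867  0.0234  0.0722] 2.0762078525046697
w [-0.0766 -0.0295  0.0487] 2.350471410259592
w [-0.0867 -0.0226  0.0725] 2.0701917759548834
t [0.0752 0.0497 0.6073] 1.3193749187949857
t [0.0532 0.0448 0.5994] 1.3532421942245496
t [0.031  0.0477 0.5918] 1.3890920766644632
t [0.0399 0.0701 0.5982] 1.3757499530728678
t [0.0218 0.0682 0.5804] 1.401863308517552
t [0.069  0.0693 0.6107] 1.3310326932657777
board corners [array([0.0363, 0.0147, 0.03  ]), array([ 0.0363, -0.0171,  0.03  ]), array([-0.0376, -0.0166,  0.03  ]), array([-0.0374,  0.0152,  0.03  ])] can depths [array([0.0216, 0.0069, 0.0333]), array([ 0.0074, -0.0094,  0.0348]), array([-0.0237,  0.0099,  0.0337]), array([-0.0075, -0.0095,  0.0351])]
base corners [0.0753 0.0543 0.024 ] [ 0.0751 -0.0538  0.024 ] posts [0.06   0.0339 0.042 ] [ 0.0599 -0.0335  0.042 ] stops [ 0.0452 -0.0001  0.031 ] [-0.0437  0.0001  0.031 ] pegs [0.0342 0.0225 0.031 ] [ 0.0341 -0.0235  0.031 ] [-0.0308  0.0225  0.031 ] [-0.031  -0.0234  0.031 ]
```

View pics/t2.png

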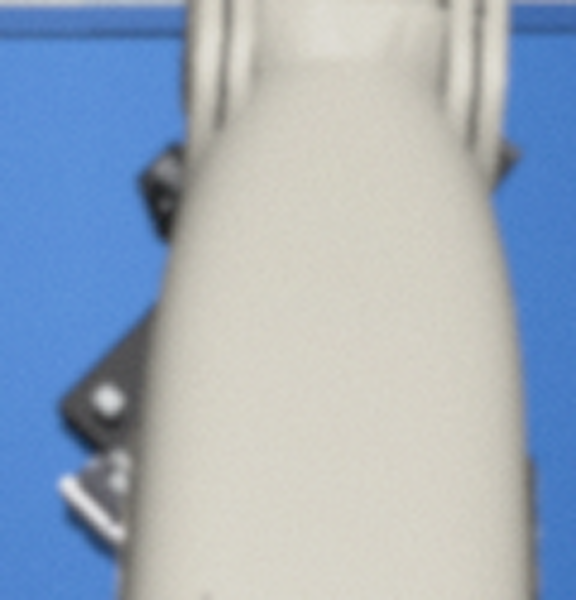

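The top view is blocked by the arm. The wrist view gives the board centre within about 1.5 mm of the nest, can tops at about 34 mm (as expected when seated), and the lid at about 2.0 rad. Now I go behind the lid with closed fingers, tool tilted 35° within the plane across the lid.

```bash
cat >> h.py <<'E'
beta=np.radians(35)
xb=-ey;zb=np.array([0,0,-1.])
RT=np.stack([np.cos(beta)*xb-np.sin(beta)*zb, -ex, np.sin(beta)*xb+np.cos(beta)*zb],1)
LP=np.array([-.0145,0,.0726])
def tcp(Q): # Q jig coords of lowest tip corner line centre
    return toW(Q)-RT@LP
def tipJ():
    o=bot.get_obs();return toJ(np.array(o['eef_pos'])+R.from_quat(o['tool_rot']).apply(LP))
E
python3 - <<'E'
from h import *
print(np.linalg.det(RT)); z=load('top')
for q in[(-.158,.01,.22),(-.158,.01,.150)]: t=tcp(q);print(q,t.round(4),np.hypot(*t[:2]))
t=tcp((-.158,.01,.22))
p=bot.get_obs()['eef_pos'];
plan([.62,-.09,.31],RT,1)
plan(t,RT,1,p0=[.62,-.09,.31],R0=R.from_matrix(RT))
E
```

```text
0.9999999999999999
(-0.158, 0.01, 0.22) [ 0.7116 -0.1873  0.2878] 0.735840169137971
(-0.158, 0.01, 0.15) [ 0.7116 -0.1873  0.2178] 0.735840169137971
-0.005, 0.004, -0.019, 0, 5.8, 0, 1, -0.004, 0.004, -0.019, 0, 5.8, 0, 1, -0.002, 0.003, -0.019, 0, 5.8, -0.1, 1, 0.001, 0.004, -0.019, 0, 5.9, 0, 1, 0.002, 0.004, -0.019, -0.1, 5.8, 0, 1, 0.004, 0.004, -0.019, 0, 5.8, 0, 1

end [ 0.6202 -0.0904  0.3098]
-0.004, 0.033, 0.004, 0, 0, 0, 1, -0.004, 0.034, 0.004, 0, 0, 0, 1, -0.004, 0.033, 0.004, 0, 0, 0, 1, -0.005, 0.034, 0.003, 0, 0, 0, 1

end [ 0.7116 -0.188   0.288 ]
```

>>> drive_tool --steps '[-0.005,0.004,-0.019,0,5.8,0,1,-0.004,0.004,-0.019,0,5.8,0,1,-0.002,0.003,-0.019,0,5.8,0,1,0.001,0.004,-0.019,0,5.9,0,1,0.002,0.004,-0.019,0,5.8,0,1,0.004,0.004,-0.019,0,5.8,0,1,0,0,0,0,0,0,1]'

```text
clock: 11.22
eef_pos: [0.6201, -0.0933, 0.3133]
tool_rot: [0.88, 0.365, 0.281, -0.115]
ft_force: [1.2, -0.5, -0.4]
grip_width: -0.0001
```

>>> drive_tool --steps '[-0.004,0.033,0.004,0,0,0,1,-0.004,0.034,0.004,0,0,0,1,-0.004,0.033,0.004,0,0,0,1,-0.005,0.034,0.003,0,0,0,1,0,0,0,0,0,0,1,0,0,0,0,0,0,1,0,0,0,0,0,0,1]'

```text
clock: 11.8
eef_pos: [0.7118, -0.1877, 0.2872]
tool_rot: [0.88, 0.366, 0.277, -0.117]
ft_force: [-0.1, 1.0, 0.8]
grip_width: 0.0
```

```bash
python3 - <<'E'
from h import *
st();print(tipJ(),R.from_quat(bot.get_obs()['tool_rot']).as_matrix().round(3),RT.round(3))
cam('wrist');save('wrist','w12',s=1.2);cam('side');save('side','s3',(250,150,450,300),4)
E
```

```text
11.8 [ 0.7118 -0.1877  0.2872] [-0.1  1.   0.8] 3.431344963223377e-05
toolx ang 0.7875923734443608 z [ 0.4021  0.4097 -0.8189] [-0.428  0.586  0.368  1.118  0.57   0.423]
[-0.15831665  0.0101475   0.21944358] [[ 0.578  0.71   0.402]
 [ 0.58  -0.704  0.41 ]
 [ 0.574 -0.003 -0.819]] [[ 0.576  0.711  0.403]
 [ 0.583 -0.703  0.408]
 [ 0.574 -0.    -0.819]]
```

View pics/w12.png

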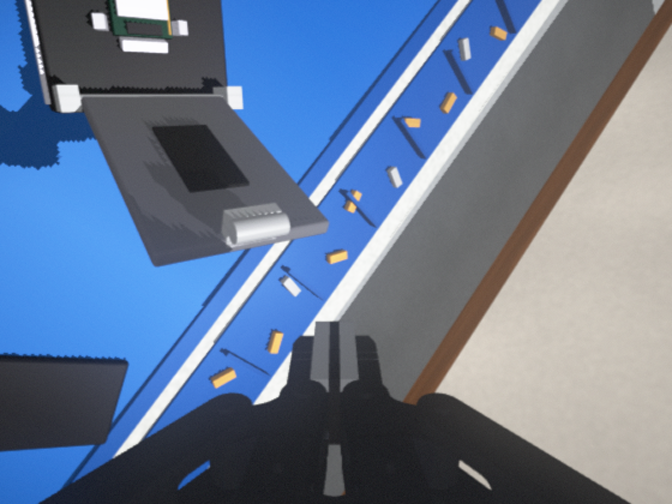

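View pics/s3.png

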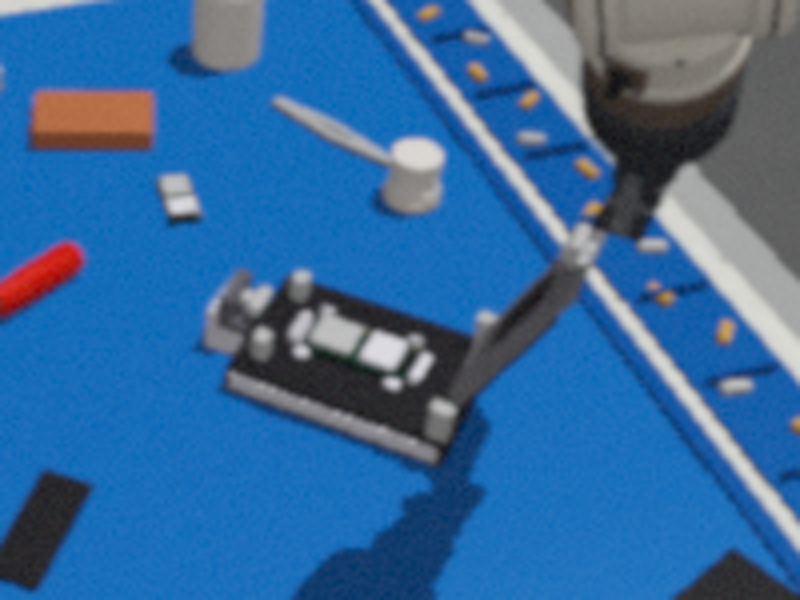

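The fingers are clear beyond the lid's free edge, which runs from (157,265) to (327,228) in the wrist view. Now the lid's exact angle from this depth.

```bash
python3 - <<'E'
from h import *
z=load('wrist')
pts=np.array([toJ(pt(z,u/1.2,v/1.2)) for u,v in[(105,110),(120,140),(130,170),(140,190),(165,230),(180,245),(215,120),(235,145),(260,175),(280,190),(200,205)]])
print(pts.round(4).tolist())
a=np.polyfit(pts[:,2],pts[:,0],1);print(a,'angle',np.pi/2+np.arctan(-a[0]),'x at z.042',np.polyval(a,.042))
for u,v in[(159,260),(322,226),(322,232),(157,264)]:print(toJ(pt(z,u/1.2,v/1.2)).round(4))
E
```

```text
[[-0.0807, 0.0329, 0.06], [-0.0945, 0.0334, 0.0918], [-0.1063, 0.0356, 0.1167], [-0.1138, 0.035, 0.1292], [-0.1263, 0.0332, 0.157], [-0.1308, 0.0305, 0.1667], [-0.0872, -0.024, 0.0738], [-0.0996, -0.0241, 0.1009], [-0.113, -0.0254, 0.1278], [-0.1192, -0.0293, 0.142], [-0.1204, 0.014, 0.1462]]
[-0.47217409 -0.05202878] angle 2.011936449301696 x at z.042 -0.07186009071107438
[-0.1352  0.0395  0.1672]
[-0.1334 -0.037   0.1688]
[-0.137  -0.0381  0.1671]
[-0.1366  0.0406  0.1676]
```

>>> drive_tool --steps '[-0.011,0,0.015,0,0,0,1,-0.011,0,0.015,0,0,0,1,-0.01,0,0.015,0,0,0,1,-0.011,0,0.016,0,0,0,1,0,0,0,0,0,0,1,0,0,0,0,0,0,1]'

```text
clock: 12.4
eef_pos: [0.7113, -0.1873, 0.2152]
tool_rot: [0.88, 0.367, 0.278, -0.117]
ft_force: [0.5, 0.2, -0.1]
grip_width: 0.0003
```

```bash
python3 - <<'E'
from h import *
st();print(tipJ());cam('wrist');save('wrist','w13',s=1.2);cam('side');save('side','s4',(330,170,430,260),6)
E
```

```text
12.4 [ 0.7113 -0.1873  0.2152] [ 0.5  0.2 -0.1] 0.00025157010449544545
toolx ang 0.7896651842108565 z [ 0.4041  0.4094 -0.818 ] [-0.428  0.626  0.245  0.953  0.571  0.423]
[-0.15776934  0.01016811  0.14743251]
```

View pics/w13.png

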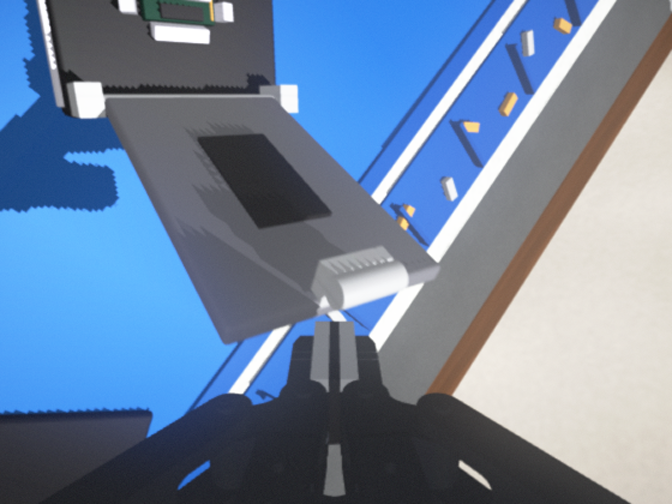

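View pics/s4.png

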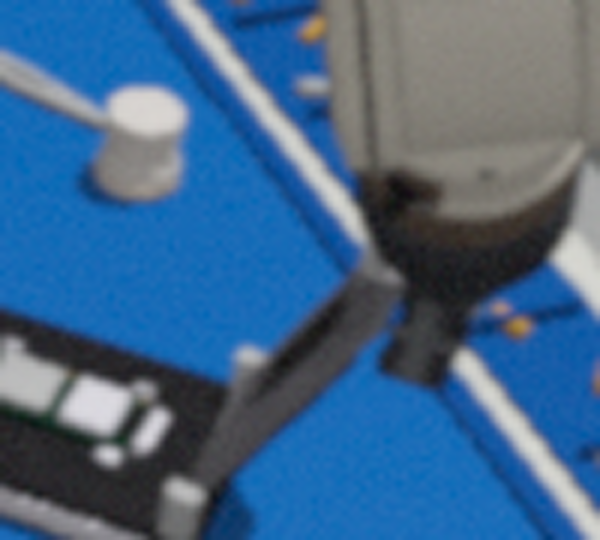

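The fingers are behind the outer face, tip about 20 mm below the lid's top edge, with a gap still in front. I'll start the push slowly.

>>> drive_tool --steps '[0,-0.004,0,0,0,0,1,0,-0.003,0,0,0,0,1,0,-0.003,0,0,0,0,1,0,-0.003,0,0,0,0,1,0,-0.004,0,0,0,0,1,0.0006,-0.004,-0.0008,0,0,0,1,0.0006,-0.004,-0.0008,0,0,0,1,0.0006,-0.004,-0.0008,0,0,0,1]'

```text
clock: 13.17
eef_pos: [0.6914, -0.1679, 0.2183]
tool_rot: [0.88, 0.367, 0.279, -0.116]
ft_force: [1.0, 0.2, 1.0]
grip_width: 0.0001
```

>>> drive_tool --steps '[0.0006,-0.005,-0.0008,0,0,0,1,0.0006,-0.005,-0.0008,0,0,0,1,0.0006,-0.005,-0.0008,0,0,0,1,0.0006,-0.005,-0.0008,0,0,0,1,0.0006,-0.005,-0.0008,0,0,0,1,0.0006,-0.005,-0.0008,0,0,0,1]'

```text
clock: 13.67
eef_pos: [0.6699, -0.1465, 0.2238]
tool_rot: [0.88, 0.367, 0.278, -0.116]
ft_force: [0.0, -0.3, -0.6]
grip_width: -0.0002
```

```bash
python3 - <<'E'
from h import *
st();print(tipJ());cam('wrist');save('wrist','w14',s=1.2);
E
```

```text
13.6667 [ 0.6699 -0.1465  0.2238] [ 0.  -0.3 -0.6] -0.00020014833755973183
toolx ang 0.7894428085706091 z [ 0.4052  0.4083 -0.818 ] [-0.396  0.511  0.069  0.87   0.562  0.461]
[-0.09971296  0.01019526  0.15609229]
```

View pics/w14.png

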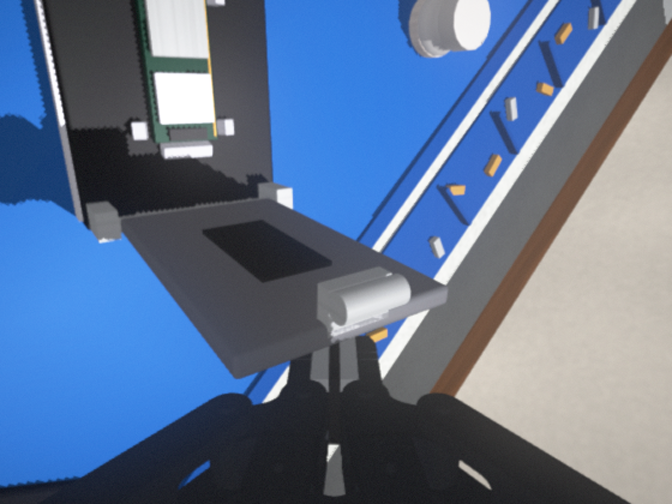

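The lid rides on the fingers, now near upright, and the tip is hidden behind its edge. I'll work out the arc rows.

```bash
cat >> h.py <<'E'
H=np.array([-.0719,.042])
def C(th,s): return H+s*np.array([np.cos(th),np.sin(th)])+.008*np.array([-np.sin(th),np.cos(th)])
def theta():
    t=tipJ();c=np.array([t[0]+.011,t[2]])-H
    r=np.hypot(*c);s=np.sqrt(r*r-.008**2);return np.arctan2(c[1],c[0])-np.arctan2(.008,s),s
def arc(t0,t1,s0,s1,n):
    t=tipJ();p=np.array([t[0]+.011,t[2]]);M=RT.T@RJ
    rows=[]
    for i in range(1,n+1):
        a=i/n;c=C(t0+(t1-t0)*a,s0+(s1-s0)*a);d=M@np.array([c[0]-p[0],0,c[1]-p[1]]);d=np.round(d,4)
        p=p+np.array([(M.T@d)[0],(M.T@d)[2]]);rows.append(d)
    for k in range(0,n,8):print(', '.join('%g, %g, %g, 0, 0, 0, 1'%tuple(r+0.0) for r in rows[k:k+8]));print()
E
python3 - <<'E'
from h import *
print(theta());arc(1.58,.20,.114,.122,26)
E
```

```text
(np.float64(1.6396559489647882), np.float64(0.11509053161544068))
0.0002, -0.0129, -0.0002, 0, 0, 0, 1, 0.0002, -0.0061, -0.0003, 0, 0, 0, 1, 0, -0.0062, 0.0001, 0, 0, 0, 1, -0.0002, -0.0061, 0.0003, 0, 0, 0, 1, -0.0004, -0.0061, 0.0005, 0, 0, 0, 1, -0.0006, -0.0061, 0.0009, 0, 0, 0, 1, -0.0007, -0.0061, 0.0011, 0, 0, 0, 1, -0.0009, -0.006, 0.0014, 0, 0, 0, 1

-0.0011, -0.0059, 0.0016, 0, 0, 0, 1, -0.0013, -0.0058, 0.0019, 0, 0, 0, 1, -0.0015, -0.0057, 0.0022, 0, 0, 0, 1, -0.0017, -0.0055, 0.0024, 0, 0, 0, 1, -0.0018, -0.0055, 0.0026, 0, 0, 0, 1, -0.002, -0.0052, 0.0029, 0, 0, 0, 1, -0.0022, -0.0051, 0.0031, 0, 0, 0, 1, -0.0024, -0.0048, 0.0034, 0, 0, 0, 1

-0.0025, -0.0047, 0.0035, 0, 0, 0, 1, -0.0026, -0.0044, 0.0038, 0, 0, 0, 1, -0.0028, -0.0042, 0.0039, 0, 0, 0, 1, -0.0029, -0.0039, 0.0042, 0, 0, 0, 1, -0.003, -0.0037, 0.0043, 0, 0, 0, 1, -0.0032, -0.0033, 0.0045, 0, 0, 0, 1, -0.0032, -0.0031, 0.0046, 0, 0, 0, 1, -0.0034, -0.0028, 0.0048, 0, 0, 0, 1

-0.0034, -0.0025, 0.0049, 0, 0, 0, 1, -0.0035, -0.0022, 0.0051, 0, 0, 0, 1
```

>>> drive_tool --steps '[0,-0.0065,0,0,0,0,1,0,-0.0064,0,0,0,0,1,0.0002,-0.006,-0.0003,0,0,0,1,0,-0.006,0,0,0,0,1,-0.0002,-0.006,0.0003,0,0,0,1,-0.0004,-0.006,0.0005,0,0,0,1,-0.0006,-0.006,0.001,0,0,0,1,-0.0007,-0.006,0.001,0,0,0,1]'

```text
clock: 14.38
eef_pos: [0.6354, -0.1121, 0.2209]
tool_rot: [0.88, 0.367, 0.279, -0.116]
ft_force: [0.9, -1.0, -0.4]
grip_width: -0.0
```

```bash
python3 - <<'E'
from h import *
st();print(tipJ(),theta());cam('wrist');save('wrist','w15',s=1.2);t,s=theta();arc(t-.05,.20,s,.122,20)
E
```

```text
14.3833 [ 0.6354 -0.1121  0.2209] [ 0.9 -1.  -0.4] -4.909412717183992e-05
toolx ang 0.7898252208713743 z [ 0.4059  0.4081 -0.8178] [-0.364  0.429 -0.076  0.788  0.554  0.497]
[-0.05103143  0.00999125  0.15313633] (np.float64(1.2222871148349101), np.float64(0.11533815196079061))
-0.002, -0.0108, 0.0029, 0, 0, 0, 1, -0.0011, -0.0053, 0.0016, 0, 0, 0, 1, -0.0012, -0.0051, 0.0018, 0, 0, 0, 1, -0.0014, -0.0051, 0.002, 0, 0, 0, 1, -0.0016, -0.005, 0.0022, 0, 0, 0, 1, -0.0017, -0.0048, 0.0024, 0, 0, 0, 1, -0.0018, -0.0047, 0.0026, 0, 0, 0, 1, -0.002, -0.0045, 0.0029, 0, 0, 0, 1

-0.0021, -0.0044, 0.003, 0, 0, 0, 1, -0.0022, -0.0043, 0.0031, 0, 0, 0, 1, -0.0023, -0.004, 0.0034, 0, 0, 0, 1, -0.0025, -0.0039, 0.0035, 0, 0, 0, 1, -0.0026, -0.0036, 0.0036, 0, 0, 0, 1, -0.0027, -0.0035, 0.0038, 0, 0, 0, 1, -0.0028, -0.0032, 0.004, 0, 0, 0, 1, -0.0028, -0.003, 0.0041, 0, 0, 0, 1

-0.0029, -0.0027, 0.0042, 0, 0, 0, 1, -0.0031, -0.0025, 0.0044, 0, 0, 0, 1, -0.0031, -0.0023, 0.0044, 0, 0, 0, 1, -0.0032, -0.002, 0.0045, 0, 0, 0, 1
```

View pics/w15.png

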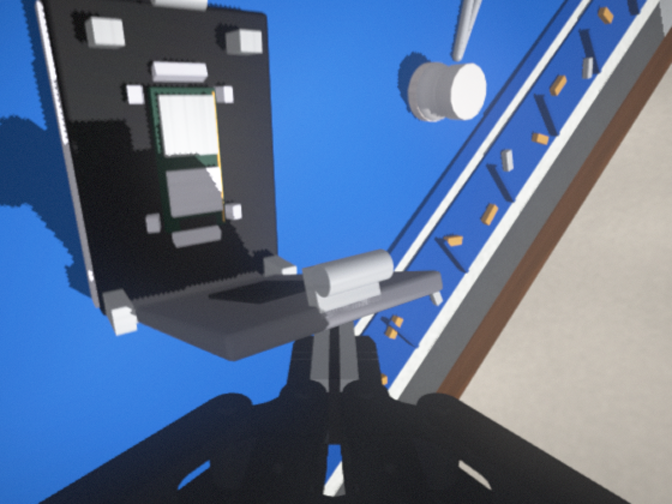

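The lid follows the fingers past upright, and the board is still seated at (185,160). Continuing along the arc.

>>> drive_tool --steps '[-0.001,-0.0054,0.0014,0,0,0,1,-0.001,-0.0054,0.0015,0,0,0,1,-0.0011,-0.0053,0.0016,0,0,0,1,-0.0012,-0.0051,0.0018,0,0,0,1,-0.0014,-0.0051,0.002,0,0,0,1,-0.0016,-0.005,0.0022,0,0,0,1,-0.0017,-0.0048,0.0024,0,0,0,1,-0.0018,-0.0047,0.0026,0,0,0,1]'

```text
clock: 15.1
eef_pos: [0.6067, -0.0834, 0.2019]
tool_rot: [0.88, 0.367, 0.279, -0.116]
ft_force: [1.7, -0.8, -0.4]
grip_width: -0.0001
```

>>> drive_tool --steps '[-0.002,-0.0045,0.0029,0,0,0,1,-0.0021,-0.0044,0.003,0,0,0,1,-0.0022,-0.0043,0.0031,0,0,0,1,-0.0023,-0.004,0.0034,0,0,0,1,-0.0025,-0.0039,0.0035,0,0,0,1]'

```text
clock: 15.52
eef_pos: [0.5918, -0.0685, 0.1824]
tool_rot: [0.88, 0.367, 0.279, -0.116]
ft_force: [0.9, -1.3, 0.1]
grip_width: -0.0
```

```bash
python3 - <<'E'
from h import *
st();print(tipJ(),theta());cam('wrist');save('wrist','w16',s=1.2);cam('side');save('side','s5',(270,160,430,290),5);t,s=theta();arc(t-.03,.16,s,.122,10)
E
```

```text
15.5167 [ 0.5918 -0.0685  0.1824] [ 0.9 -1.3  0.1] -2.070954426210453e-05
toolx ang 0.7899863692414832 z [ 0.406   0.4083 -0.8176] [-0.316  0.37  -0.287  0.607  0.54   0.551]
[0.01061116 0.0095926  0.11465257] (np.float64(0.5929119656544951), np.float64(0.11814708079417903))
-0.0038, -0.005, 0.0054, 0, 0, 0, 1, -0.0021, -0.0028, 0.0031, 0, 0, 0, 1, -0.0023, -0.0027, 0.0032, 0, 0, 0, 1, -0.0023, -0.0025, 0.0033, 0, 0, 0, 1, -0.0024, -0.0023, 0.0034, 0, 0, 0, 1, -0.0024, -0.0022, 0.0035, 0, 0, 0, 1, -0.0025, -0.002, 0.0035, 0, 0, 0, 1, -0.0025, -0.0019, 0.0036, 0, 0, 0, 1

-0.0026, -0.0016, 0.0037, 0, 0, 0, 1, -0.0027, -0.0015, 0.0038, 0, 0, 0, 1
```

View pics/w16.png

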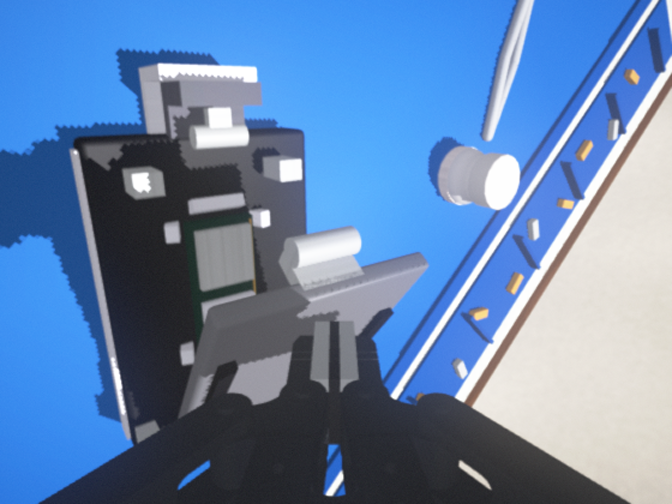

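View pics/s5.png

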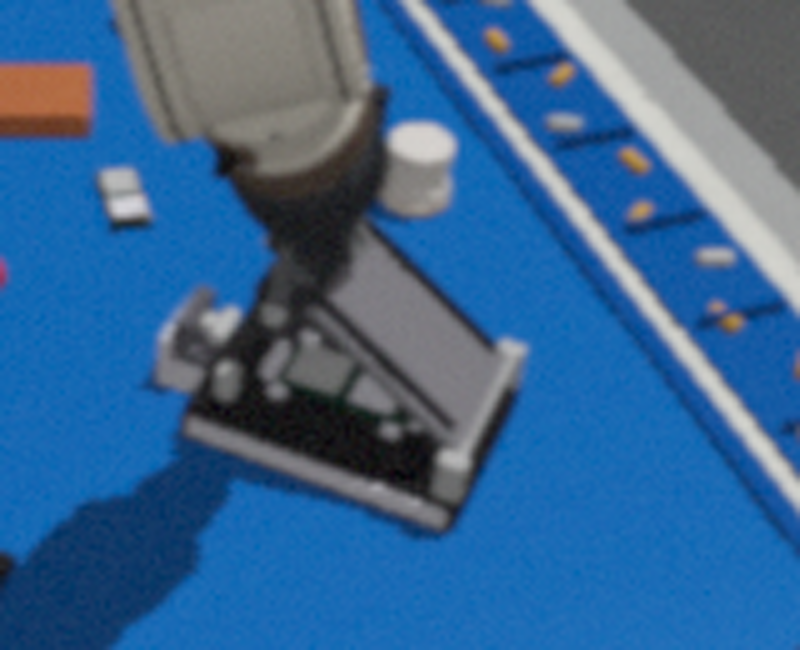

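The lid is at about 0.6 rad with the fingers on its outer face near the free edge. Continuing to about 0.2 rad.

>>> drive_tool --steps '[-0.0019,-0.0025,0.0027,0,0,0,1,-0.0019,-0.0025,0.0027,0,0,0,1,-0.0021,-0.0028,0.0031,0,0,0,1,-0.0023,-0.0027,0.0032,0,0,0,1,-0.0023,-0.0025,0.0033,0,0,0,1,-0.0024,-0.0023,0.0034,0,0,0,1,-0.0024,-0.0022,0.0035,0,0,0,1]'

```text
clock: 16.2
eef_pos: [0.5796, -0.0562, 0.1556]
tool_rot: [0.88, 0.367, 0.279, -0.116]
ft_force: [0.6, -1.4, 1.4]
grip_width: -0.0002
```

>>> drive_tool --steps '[-0.0025,-0.002,0.0035,0,0,0,1,-0.0025,-0.0019,0.0036,0,0,0,1,-0.0026,-0.0016,0.0037,0,0,0,1,0,0,0,0,0,0,1,0,0,0,0,0,0,1]'

```text
clock: 16.62
eef_pos: [0.5754, -0.0523, 0.1422]
tool_rot: [0.88, 0.367, 0.278, -0.116]
ft_force: [0.2, -1.0, 1.0]
grip_width: 0.0004
```

```bash
python3 - <<'E'
from h import *
st();print(tipJ(),theta());cam('wrist');save('wrist','w17',s=1.2)
t,s=theta();arc(t-.01,.10,s,s,10)
E
```

```text
16.6167 [ 0.5754 -0.0523  0.1422] [ 0.2 -1.   1. ] 0.0003667594724990611
toolx ang 0.789268466907414 z [ 0.4048  0.4088 -0.8179] [-0.295  0.391 -0.388  0.475  0.534  0.573]
[0.03377391 0.0096145  0.07446869] (np.float64(0.2053132266715544), np.float64(0.12084294723264621))
-0.0013, -0.0006, 0.0019, 0, 0, 0, 1, -0.0007, -0.0003, 0.0009, 0, 0, 0, 1, -0.0007, -0.0003, 0.0009, 0, 0, 0, 1, -0.0007, -0.0003, 0.001, 0, 0, 0, 1, -0.0006, -0.0002, 0.0009, 0, 0, 0, 1, -0.0007, -0.0003, 0.001, 0, 0, 0, 1, -0.0006, -0.0002, 0.0009, 0, 0, 0, 1, -0.0007, -0.0002, 0.001, 0, 0, 0, 1

-0.0006, -0.0002, 0.0009, 0, 0, 0, 1, -0.0007, -0.0002, 0.001, 0, 0, 0, 1
```

View pics/w17.png

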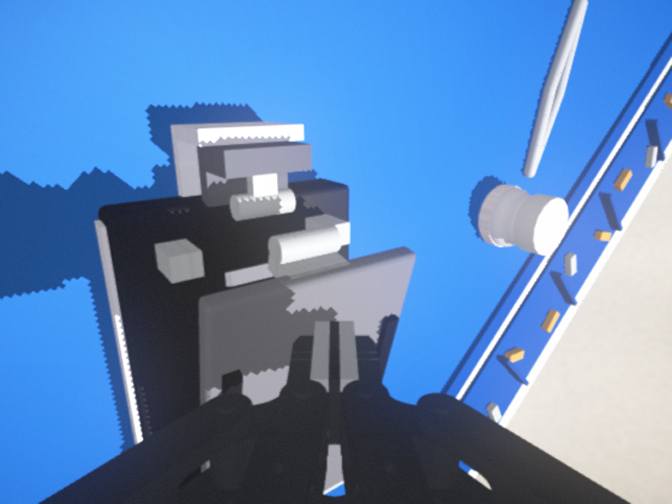

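The lid is at about 0.2 rad, contact is kept and the tongue is above the roller. Now small steps with a force check.

>>> drive_tool --steps '[-0.0007,-0.0003,0.001,0,0,0,1,-0.0007,-0.0003,0.001,0,0,0,1,-0.0007,-0.0003,0.001,0,0,0,1,-0.0007,-0.0003,0.001,0,0,0,1,-0.0007,-0.0003,0.001,0,0,0,1,-0.0007,-0.0003,0.001,0,0,0,1,0,0,0,0,0,0,1]'

```text
clock: 17.25
eef_pos: [0.5743, -0.051, 0.1351]
tool_rot: [0.88, 0.367, 0.279, -0.116]
ft_force: [-1.8, 1.3, 1.9]
grip_width: -0.0001
```

>>> drive_tool --steps '[-0.0007,-0.0002,0.001,0,0,0,1,-0.0006,-0.0002,0.0009,0,0,0,1,0,0,0,0,0,0,1]'

```text
clock: 17.5
eef_pos: [0.5742, -0.0508, 0.1329]
tool_rot: [0.88, 0.367, 0.279, -0.116]
ft_force: [-0.8, 0.1, 1.9]
grip_width: -0.0002
```

```bash
python3 - <<'E'
from h import *
st();print(tipJ(),theta())
E
```

```text
17.5 [ 0.5742 -0.0508  0.1329] [-0.8  0.1  1.9] -0.0002472733368602833
toolx ang 0.7897231698585309 z [ 0.4056  0.4085 -0.8177] [-0.293  0.402 -0.403  0.446  0.533  0.576]
[0.03560364 0.00942882 0.06515242] (np.float64(0.12663827621780402), np.float64(0.12047882311309005))
```

>>> drive_tool --steps '[-0.0006,-0.0001,0.0009,0,0,0,1,0,0,0,0,0,0,1,0,0,0,0,0,0,1]'

```text
clock: 17.75
eef_pos: [0.5742, -0.0508, 0.132]
tool_rot: [0.88, 0.367, 0.279, -0.116]
ft_force: [-0.5, 0.2, 1.5]
grip_width: -0.0003
```

>>> drive_tool --steps '[-0.0006,-0.0001,0.0009,0,0,0,1,0,0,0,0,0,0,1,0,0,0,0,0,0,1]'

```text
clock: 18.0
eef_pos: [0.5742, -0.0507, 0.1309]
tool_rot: [0.88, 0.367, 0.279, -0.116]
ft_force: [-0.3, 0.3, 0.8]
grip_width: -0.0002
```

>>> drive_tool --steps '[-0.0006,-0.0001,0.0009,0,0,0,1,0,0,0,0,0,0,1,0,0,0,0,0,0,1]'

```text
clock: 18.25
eef_pos: [0.5741, -0.0506, 0.1298]
tool_rot: [0.88, 0.367, 0.279, -0.116]
ft_force: [-0.5, 0.8, 2.5]
grip_width: -0.0
```

>>> drive_tool --steps '[-0.0006,-0.0001,0.0009,0,0,0,1,0,0,0,0,0,0,1,0,0,0,0,0,0,1]'

```text
clock: 18.5
eef_pos: [0.574, -0.0505, 0.1287]
tool_rot: [0.88, 0.367, 0.279, -0.116]
ft_force: [0.1, 0.2, 1.7]
grip_width: -0.0001
```

>>> drive_tool --steps '[-0.0006,-0.0001,0.0009,0,0,0,1,0,0,0,0,0,0,1,0,0,0,0,0,0,1]'

```text
clock: 18.75
eef_pos: [0.5739, -0.0505, 0.1276]
tool_rot: [0.88, 0.367, 0.279, -0.116]
ft_force: [-0.8, 0.9, 2.0]
grip_width: 0.0003
```

>>> drive_tool --steps '[-0.0005,-0.0001,0.0007,0,0,0,1,0,0,0,0,0,0,1,0,0,0,0,0,0,1]'

```text
clock: 19.0
eef_pos: [0.5739, -0.0504, 0.1268]
tool_rot: [0.88, 0.367, 0.279, -0.116]
ft_force: [-0.7, 1.3, 1.7]
grip_width: 0.0
```

>>> drive_tool --steps '[-0.0005,-0.0001,0.0007,0,0,0,1,0,0,0,0,0,0,1,0,0,0,0,0,0,1]'

```text
clock: 19.25
eef_pos: [0.5738, -0.0503, 0.1259]
tool_rot: [0.88, 0.367, 0.279, -0.116]
ft_force: [-0.9, 0.7, 2.9]
grip_width: -0.0
```

>>> drive_tool --steps '[-0.0005,-0.0001,0.0007,0,0,0,1,0,0,0,0,0,0,1,0,0,0,0,0,0,1]'

```text
clock: 19.5
eef_pos: [0.5737, -0.0502, 0.125]
tool_rot: [0.88, 0.367, 0.279, -0.116]
ft_force: [-0.5, 0.7, 1.3]
grip_width: 0.0001
```

>>> drive_tool --steps '[-0.0005,-0.0001,0.0007,0,0,0,1,0,0,0,0,0,0,1,0,0,0,0,0,0,1]'

```text
clock: 19.75
eef_pos: [0.5737, -0.0502, 0.1242]
tool_rot: [0.88, 0.367, 0.279, -0.116]
ft_force: [-0.7, 0.8, 2.1]
grip_width: 0.0002
```

>>> drive_tool --steps '[-0.0005,-0.0001,0.0007,0,0,0,1,0,0,0,0,0,0,1,0,0,0,0,0,0,1]'

```text
clock: 20.0
eef_pos: [0.5736, -0.0501, 0.1233]
tool_rot: [0.88, 0.367, 0.279, -0.116]
ft_force: [-1.1, 1.6, 1.7]
grip_width: 0.0
```

```bash
python3 - <<'E'
from h import *
st();print(tipJ(),theta());cam('wrist');save('wrist','w18',s=1.2)
E
```

```text
20.0 [ 0.5736 -0.0501  0.1233] [-1.1  1.6  1.7] 3.0753455296872546e-05
toolx ang 0.7898423873328847 z [ 0.4058  0.4083 -0.8177] [-0.292  0.416 -0.415  0.42   0.533  0.577]
[0.0364495  0.00933306 0.05561677] (np.float64(0.046953037802696135), np.float64(0.11985707952373154))
```

View pics/w18.png

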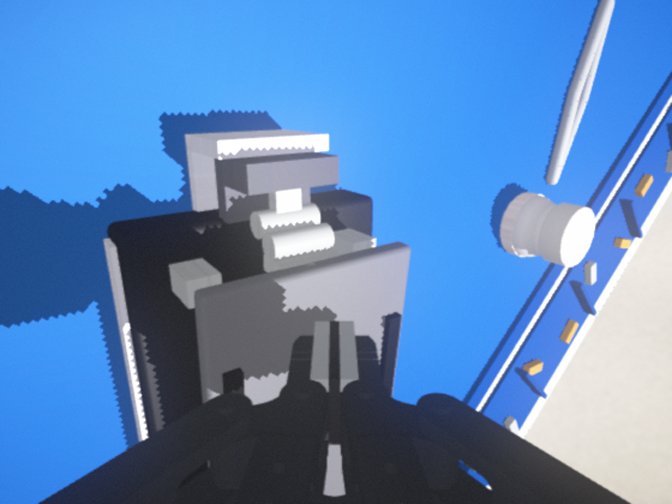

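The tongue at (298,240) has come close to the roller at (285,218), and the force is still only the lid spring. Small steps on.

>>> drive_tool --steps '[-0.0005,0,0.0007,0,0,0,1,0,0,0,0,0,0,1,0,0,0,0,0,0,1]'

```text
clock: 20.3
eef_pos: [0.5736, -0.0501, 0.1225]
tool_rot: [0.88, 0.367, 0.279, -0.116]
ft_force: [-0.8, 0.9, 2.0]
grip_width: 0.0001
```

>>> drive_tool --steps '[-0.0005,0,0.0007,0,0,0,1,0,0,0,0,0,0,1,0,0,0,0,0,0,1]'

```text
clock: 20.55
eef_pos: [0.5737, -0.0501, 0.1221]
tool_rot: [0.88, 0.367, 0.279, -0.116]
ft_force: [-3.1, 0.3, 6.3]
grip_width: 0.0001
```

>>> drive_tool --steps '[-0.0005,0,0.0007,0,0,0,1,0,0,0,0,0,0,1,0,0,0,0,0,0,1]'

```text
clock: 20.8
eef_pos: [0.5737, -0.05, 0.1218]
tool_rot: [0.88, 0.367, 0.28, -0.116]
ft_force: [-6.4, 0.2, 9.3]
grip_width: -0.0005
```

The roller is engaged (9 N up) and a sideways friction share of about 6 N in −x has built up. I'll ease the tool 0.7 mm in −x while continuing down.

>>> drive_tool --steps '[-0.0008,-0.0005,0.0002,0,0,0,1,0,0,0,0,0,0,1,0,0,0,0,0,0,1]'

```text
clock: 21.05
eef_pos: [0.5735, -0.05, 0.1217]
tool_rot: [0.879, 0.367, 0.28, -0.116]
ft_force: [-4.4, 1.0, 9.5]
grip_width: -0.0001
```

```bash
python3 - <<'E'
from h import *
st();print(tipJ(),theta())
E
```

```text
21.05 [ 0.5735 -0.05    0.1217] [-4.4  1.   9.5] -8.198298412843482e-05
toolx ang 0.7910967934369568 z [ 0.408   0.4095 -0.816 ] [-0.293  0.418 -0.418  0.412  0.535  0.576]
[0.03651119 0.00913073 0.05409947] (np.float64(0.034277906758250876), np.float64(0.11975570715483805))
```

>>> drive_tool --steps '[-0.0007,-0.0004,0.0003,0,0,0,1,0,0,0,0,0,0,1,0,0,0,0,0,0,1]'

```text
clock: 21.3
eef_pos: [0.5734, -0.0501, 0.1216]
tool_rot: [0.879, 0.367, 0.281, -0.116]
ft_force: [-4.6, 0.4, 10.7]
grip_width: -0.0002
```

>>> drive_tool --steps '[-0.0007,-0.0004,0.0003,0,0,0,1,0,0,0,0,0,0,1,0,0,0,0,0,0,1]'

```text
clock: 21.55
eef_pos: [0.5733, -0.0501, 0.1214]
tool_rot: [0.879, 0.367, 0.282, -0.116]
ft_force: [-4.2, 0.4, 12.0]
grip_width: 0.0
```

>>> drive_tool --steps '[-0.0006,-0.0004,0.0002,0,0,0,1,0,0,0,0,0,0,1,0,0,0,0,0,0,1]'

```text
clock: 21.8
eef_pos: [0.5732, -0.0501, 0.1213]
tool_rot: [0.879, 0.367, 0.282, -0.115]
ft_force: [-2.7, 1.2, 12.6]
grip_width: 0.0
```

```bash
python3 - <<'E'
from h import *
st();print(tipJ(),theta());cam('wrist');save('wrist','w19',(130,120,370,300),3)
E
```

```text
21.8 [ 0.5732 -0.0501  0.1213] [-2.7  1.2 12.6] 7.656894016115525e-06
toolx ang 0.7934050508546068 z [ 0.411   0.4099 -0.8143] [-0.294  0.418 -0.422  0.405  0.537  0.575]
[0.03655314 0.00922436 0.0538104 ] (np.float64(0.031853904352563966), np.float64(0.11976868719019783))
```

View pics/w19.png

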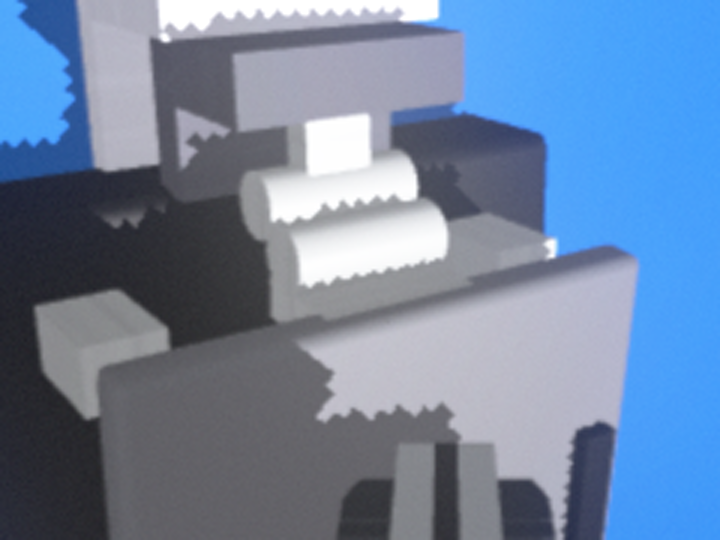

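The tongue rests on the roller and the lid is still clearly above its posts. Total is about 13 N, so I continue in finer steps.

>>> drive_tool --steps '[-0.0005,-0.0003,0.0002,0,0,0,1,0,0,0,0,0,0,1,0,0,0,0,0,0,1]'

```text
clock: 22.1
eef_pos: [0.5731, -0.0501, 0.1212]
tool_rot: [0.879, 0.367, 0.282, -0.115]
ft_force: [-2.8, 1.1, 12.6]
grip_width: -0.0001
```

>>> drive_tool --steps '[-0.0004,-0.0002,0.0003,0,0,0,1,0,0,0,0,0,0,1,0,0,0,0,0,0,1]'

```text
clock: 22.35
eef_pos: [0.573, -0.0501, 0.1208]
tool_rot: [0.879, 0.367, 0.283, -0.115]
ft_force: [-2.0, 1.1, 13.3]
grip_width: 0.0002
```

>>> drive_tool --steps '[-0.0003,-0.0001,0.0004,0,0,0,1,0,0,0,0,0,0,1,0,0,0,0,0,0,1]'

```text
clock: 22.6
eef_pos: [0.5729, -0.05, 0.1202]
tool_rot: [0.879, 0.367, 0.283, -0.115]
ft_force: [-2.7, 0.7, 13.1]
grip_width: 0.0
```

>>> drive_tool --steps '[-0.0003,-0.0001,0.0004,0,0,0,1,0,0,0,0,0,0,1,0,0,0,0,0,0,1]'

```text
clock: 22.85
eef_pos: [0.5728, -0.05, 0.1196]
tool_rot: [0.879, 0.367, 0.282, -0.115]
ft_force: [-2.0, 0.8, 10.9]
grip_width: -0.0
```

Force is falling and the roller is yielding. Continuing.

>>> drive_tool --steps '[-0.0003,0,0.0004,0,0,0,1,0,0,0,0,0,0,1,0,0,0,0,0,0,1]'

```text
clock: 23.1
eef_pos: [0.5728, -0.0499, 0.1189]
tool_rot: [0.879, 0.367, 0.282, -0.115]
ft_force: [-1.8, 2.1, 10.4]
grip_width: 0.0
```

>>> drive_tool --steps '[-0.0003,0,0.0004,0,0,0,1,0,0,0,0,0,0,1,0,0,0,0,0,0,1]'

```text
clock: 23.35
eef_pos: [0.5726, -0.0499, 0.1181]
tool_rot: [0.879, 0.367, 0.282, -0.115]
ft_force: [-0.5, 1.1, 9.7]
grip_width: -0.0002
```

>>> drive_tool --steps '[-0.0003,0,0.0004,0,0,0,1,0,0,0,0,0,0,1,0,0,0,0,0,0,1]'

```text
clock: 23.6
eef_pos: [0.5725, -0.0498, 0.1173]
tool_rot: [0.879, 0.368, 0.282, -0.115]
ft_force: [1.4, 2.7, 6.0]
grip_width: 0.0001
```

>>> drive_tool --steps '[-0.0003,0,0.0004,0,0,0,1,0,0,0,0,0,0,1,0,0,0,0,0,0,1]'

```text
clock: 23.85
eef_pos: [0.5723, -0.0499, 0.1163]
tool_rot: [0.879, 0.367, 0.281, -0.115]
ft_force: [1.9, 3.2, 4.7]
grip_width: 0.0002
```

>>> drive_tool --steps '[-0.0003,0,0.0004,0,0,0,1,0,0,0,0,0,0,1,0,0,0,0,0,0,1]'

```text
clock: 24.1
eef_pos: [0.5701, -0.0505, 0.1135]
tool_rot: [0.88, 0.366, 0.278, -0.115]
ft_force: [0.9, 0.2, 2.5]
grip_width: 0.0001
```

>>> drive_tool --steps '[-0.0003,0,0.0004,0,0,0,1,0,0,0,0,0,0,1,0,0,0,0,0,0,1]'

```text
clock: 24.35
eef_pos: [0.5702, -0.0505, 0.1133]
tool_rot: [0.88, 0.366, 0.279, -0.116]
ft_force: [-0.5, -1.4, 2.7]
grip_width: -0.0001
```

```bash
python3 - <<'E'
from h import *
st();print(tipJ(),theta());cam('wrist');save('wrist','w20',(130,120,370,300),3)
E
```

```text
24.35 [ 0.5702 -0.0505  0.1133] [-0.5 -1.4  2.7] -8.941504433482566e-05
toolx ang 0.7892570475153966 z [ 0.4059  0.4076 -0.818 ] [-0.295  0.427 -0.432  0.393  0.533  0.575]
[0.03861075 0.01202027 0.045621  ] (np.float64(-0.03606512697149059), np.float64(0.12130116634542987))
```

View pics/w20.png

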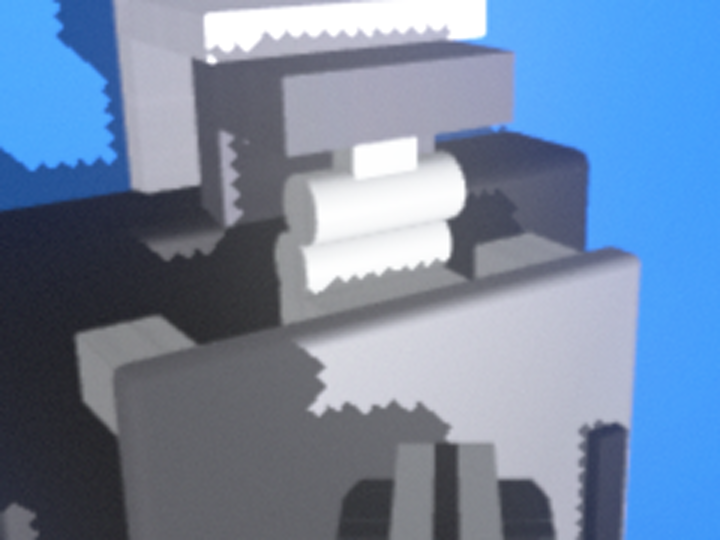

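The catch clicked: the tool jumped 2.8 mm down, the force fell to about 2.5 N, and the tongue now sits below the roller (roller (385,195), tongue (375,255)). Backing off slowly.

>>> drive_tool --steps '[0.0011,0,-0.0016,0,0,0,1,0.0017,0,-0.0025,0,0,0,1,0.003,0,-0.004,0,0,0,1,0.006,0,-0.008,0,0,0,1,0.01,0,-0.015,0,0,0,1,0.012,0,-0.02,0,0,0,1,0,0,-0.025,0,0,0,1,0,0,-0.03,0,0,0,1]'

```text
clock: 25.07
eef_pos: [0.546, -0.073, 0.22]
tool_rot: [0.88, 0.367, 0.278, -0.117]
ft_force: [1.1, -0.5, -1.0]
grip_width: 0.0001
```

>>> drive_tool --steps '[-0.03,0,-0.03,0,0,0,1,-0.03,0,-0.03,0,0,0,1,-0.03,0,-0.03,0,0,0,1,-0.03,0,-0.02,0,0,0,1,0,0,0,0,0,0,1,0,0,0,0,0,0,1,0,0,0,0,0,0,1]'

```text
clock: 25.65
eef_pos: [0.4345, -0.1869, 0.2403]
tool_rot: [0.88, 0.366, 0.279, -0.116]
ft_force: [-0.3, -0.5, -0.9]
grip_width: 0.0001
```

```bash
python3 - <<'E'
from h import *
st();cam('wrist');save('wrist','w21',s=1.2);cam('side');save('side','s6',(250,150,450,300),4);cam('top');save('top','t6',s=1.4)
E
```

```text
25.65 [ 0.4345 -0.1869  0.2403] [-0.3 -0.5 -0.9] 8.558030365397637e-05
toolx ang 0.7892159689775244 z [ 0.4065  0.408  -0.8175] [-0.69   0.194 -0.346  0.965  0.611  0.113]
```

View pics/w21.png

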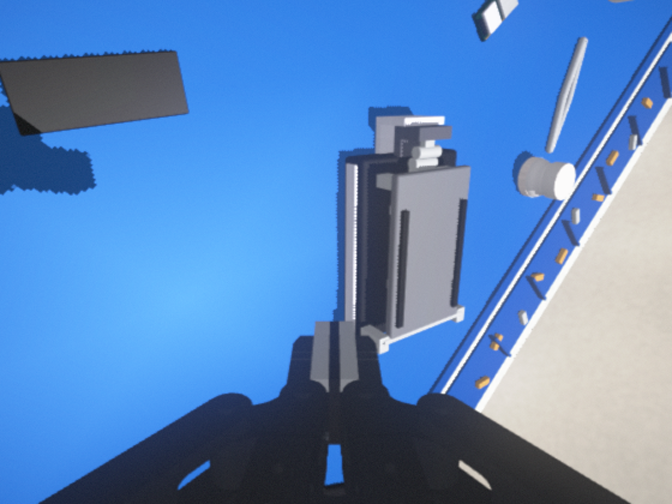

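View pics/s6.png

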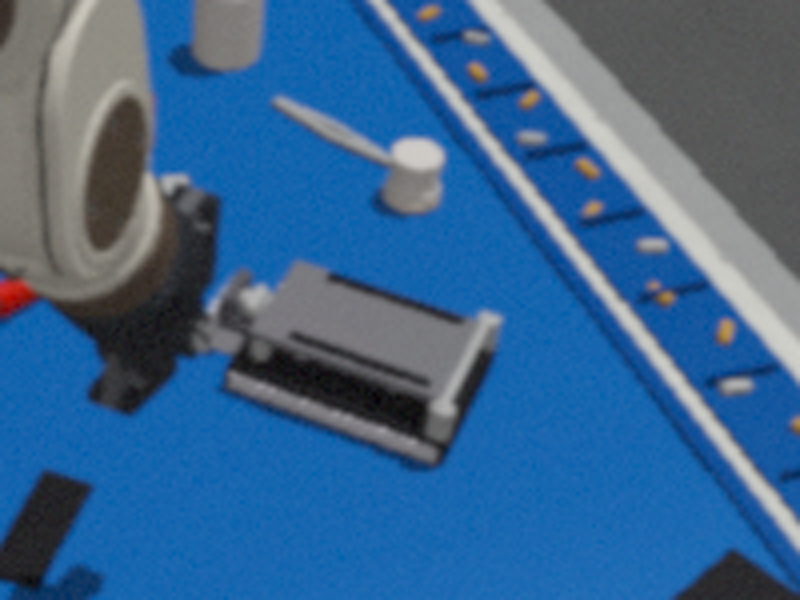

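View pics/t6.png

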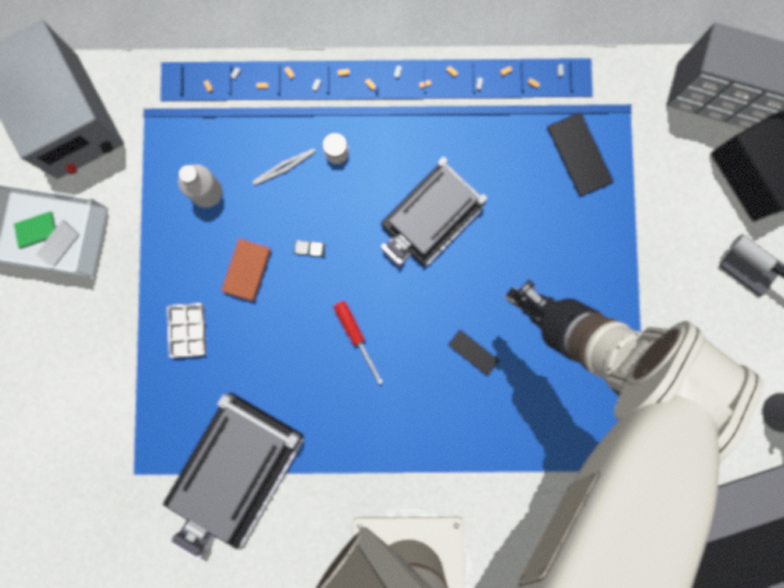

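The lid stays shut on its own ((435,212) in the top view) and the arm is clear. Every bystander is at its starting pixel. Handing in.

```bash
python3 - <<'E'
from h import *
z=load('wrist')
for u,v in[(410,210),(425,250),(440,190)]:print(toJ(pt(z,u/1.2,v/1.2)).round(4))
print(bot.get_obs()['ft_force']);print(job_done())
E
```

```text
[0.0386 0.0267 0.0503]
[0.0019 0.0074 0.0508]
[ 0.0508 -0.0054  0.0508]
[-0.55467622 -0.07017178  0.94405601]
the job is handed in; nothing more can be done
None
```

I put the larger board in the smaller jig's nest and closed the lid until its catch clicked. I handed the job in at about 26 s, and it reported no verdict.

- **Board:** It touched down in the nest at the expected height with about 2.6 N. After release, the wrist camera showed it centred to within about 1.5 mm, with its shield cans at the height expected when seated. I could not look at it again once the lid was shut.
- **Lid:** I pushed it from behind with closed fingers in unbroken contact. The highest wrist reading I saw was about 13.6 N, though I only read the force at the end of each small step. The tool then dropped 2.8 mm and the force fell to about 2.5 N, which was the click.
- **Last checks:** With the arm withdrawn, the lid stayed shut. Its outer face measured level at 50–51 mm above the bench, so the lid angle is close to 0. In the final top view every bystander was where it started, and the wrist force was near zero.
- **Disagreements:**
  - The fingertip position at the click suggested a lid angle of about −0.036 rad, slightly lower than the camera reading. Both are well inside the 0.07 rad limit.
  - Up to about 6 N of sideways friction built up during the press, and I eased it off as I went.
  - My first free-air move went the wrong way, but it touched nothing.

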